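# Draw the die plate from the tag-embossing press with a hooked pick

## Task

The brass die in the tag-embossing press has to be changed and sits too deep in the slot for fingers. Take the hooked pick from its wooden rest, reach into the slot, catch the die's eye and draw the die out gently until it bears firmly against the stop bar at the front of the press's tray, then lay the pick back in its rest. Move the die with the pick only, do not strain the pick, and leave the other things on the counter where they are.

Things in the scene. Friction and masses are not known exactly. Their poses are not given: they have to be found in the camera images.
- press: Fixed palm embossing press: dark base 154 x 86 mm, grey head with brass barrel and black knob (125 mm high). Origin on the counter under its middle; x from the front to the back of the head, z up. A straight steel slot floor 26 mm above the counter runs along x through tray and head. Head: x = -10 (mouth) to +62 mm. Its sprung roller clicks into the die's groove: 4 to 8 N frees the die, less after the click.
- press_mouth (a point): Middle of the mouth of the head, on the slot floor, x = -10 mm of the press; the pick goes in towards +x. Slot: 29 mm wide up to 9.5 mm above its floor (for the die), only 14 mm wide above that (for the pick), roof 28 mm above the floor. The tray, open above, lies in front of it (-x): 29 mm wide between steel sides 9 mm high, closed at its front by the stop bar.
- die: Loose brass die, 44 mm long, 70 g; origin: centre of underside, x as the press's. Body 26 wide, 8 mm thick, x = -6 to 22 mm; tab 16 wide, 5 mm thick, x = -22 to -6 mm. Starts clicked home, origin at x = 26 mm of the press. The stop bar (5 mm thick, top 5 mm above the slot floor) is clamped anywhere between x = -76 and -56 mm (inner face): the die then stops with its origin at x = -54 to -34 mm, wholly out of the head.
- die_eye (a point): Centre of the die's eye (square hole 8 x 8 mm through the tab, at x = -14 mm of the die), at the tab's top face, 5 mm above the slot floor. The web in front of the eye is 4 mm thick.
- pick: Hooked pick, 185 mm, about 70 g. Wooden handle 96 long, 18 wide, 16 mm high, flat sides; origin at its centre (grip here, across y), x towards the hook, z up. Ferrule to x = 54 mm, then a straight steel shank 4 mm thick on the x axis to x = 132 mm, where the 4 mm toe turns straight down. The hook is slender: over 11 N on die or press would bend it.
- pick_toe (a point): The rounded lower end of the pick's toe, at x = 132, y = 0, z = -14.5 mm of the pick.
- rest: Fixed wooden rest: base 120 x 38 x 8 mm with two notched posts 9 mm thick at x = -31 and 31 mm. Origin: centre of underside; x along the pick in it, to the hook. The handle lies in the notches (22 mm wide, floor 26 mm, horns up to 37 mm above the counter), its centre 34 mm above the counter near the origin, toe down. Between the posts 53 mm are free for fingers.
- cards: Bystander: banded stack of blank white tags, 38 x 58 x 22 mm, origin under its centre.
- spool: Bystander: gold ribbon spool, 62 mm across, 24 mm high, origin under its centre. Behind it, between the rest and the press, a fixed praline box stands open: its raised lid reaches about 150 mm above the counter, so carry the pick higher than that.
- stamp: Bystander: red-handled seal stamp, 25 mm across, 66 mm high, standing, origin under its centre.
- box: Bystander: white gift box with gold ribbon, 55 x 55 x 43 mm, origin under its centre.

How it is judged:
By the outcome, as a careful person would: the job done as asked, in the order asked, and still so for the second after the job is handed in, with the robot touching nothing.
It also fails if it takes over 64 s, if anything falls off the work surface, if the arm or the gripper's body presses on something with over 40 N, if the wrist force passes 120 N, or if a joint passes its speed limit or range.

## Robot

A 6-joint arm with a two-finger parallel gripper is mounted at the origin on a cart in front of the work surface, level with it; the furniture and walls round the work are solid. World frame = base frame: x ahead of the robot, y to its left, z up, the work surface at z = 0. Lengths are in mm, angles in rad, forces in N, time in s.
With the tool pointing down it reaches from about 250 to 775 mm from the base axis. Payload 4 kg.
Tool frame: the origin (TCP) lies at the very end of the fingers, on their centre line; the grasp point (between the pads) lies 19 mm behind it; y points along the fingers, x is the direction in which the jaws open and shut, and the axes are right-handed (so a half turn about y gives the same grasp; the last joint's range is limited). The gripper opens to 94 mm and grips with 3 to 60 N. Pads are 16 mm wide; open, the fingers measure 119 mm over their backs; the gripper's body (75 mm by 177 mm) begins 78 mm behind the grasp point.
Start: joints at [-1.389, 0.087, 1.371, -0, 1.684, -0.103], TCP at [154.528, -527.865, 205.506] pointing down, gripper open.
Joint ranges: [-3.1, 3.1], [-0.76, 2.03], [0.27, 2.55], [-1.08, 4.22], [0.17, 2.65], [-2.57, 2.57]. Speed limits (rad/s): [2.79, 2.79, 3.14, 3.14, 3.14, 3.14].

## Interface

Orientations are given as a 3x3 rotation matrix whose columns are the frame's x, y, z axes.
In Python, from plant import r gives the robot as it stands.
- The arm moves only by the tool drive_tool, never from a script. Its arguments are lists of equal length, an entry for each row: "delta_pos": the shift along the tool's x, y, z in m, a list of three; "spin": the turn about the tool's y in rad; "claw": the opening, from 0 (shut) to 1 (fully open). In form: {"delta_pos": [[tx, ty, tz], ...], "spin": [spin, ...], "claw": [claw, ...]}. A call has 1 to 10 rows; each row is the pose to reach, as a shift and turn from the pose measured when the call began, along the tool's axes at that moment; what a row does not reach only later rows make up. A row lasts 1/12 s, in which the tool goes at most 41.7 mm and 7.16 degrees, less where a joint would pass 70% of its speed; a pose out of reach is approached as far as the arm can. A call with a gripper value outside its range is refused whole. The fingers move at their own pace and stop on an object; "squeeze" is the grip in N (left out, the last holds). Time passes only in rows, so rows that repeat a pose let the fingers close. It gives the time, the measured TCP pose, the force and the opening at its end, in the units of the state.
- r.read_state(): the state, without advancing time (a new reading comes with each control period).
- r.get_image(name): name is "scene" or "side" or "wrist"; returns (picture, depth): 420x560x3 uint8, blue, green, red; 420x560 float32, mm along the optical axis (not along the pixel's ray), 0 where there is no reading.
- r.camera_model(name): a dict with "vfov" (degrees; the focal length in pixels is half the picture's height over the tangent of half this angle, whatever the lens; pixels are square), "cx", "cy" (the principal point, pixels), "R" (3x3) and "t" (3): a world point X has camera coordinates R X + t. Camera axes: x right, y down, z forward; pixel columns grow to the right and rows downward; lengths in mm; the calibration is good to about 2 mm. A picture is of the moment at which its call begins: read the wrist's pose just before it. camera_model takes no time and is no camera call; for the wrist camera it gives the pose at the moment of the call.
- r.hand_in(): hands the job in, once; it reports no verdict.
Trained networks look in the newest picture that a camera, given by its name, has taken for a name from the list of things; names that differ only in an ending like _2 or _b are one class to them, and where a whole thing is asked for, a point or a joint stands for the part that bears it (a point fixed in the world has none). Each returns a list of dicts, best first, with "p" (0 to 1); they miss things now and then, are a little off and sometimes report something else, mostly with a low value. They report only what shows in the picture. A call takes as long as a camera call.
- r.cut_out(query, camera): "mask" (420x560 bool, what is visible of it) and "pixel" ([row, column] in pixels, amid what is visible of it).
The state is a dict: "clock": time; "joints": joint angles; "dq": joint speeds; "effort": joint torques, N m; "tcp_pos": TCP position; "ee_rot": TCP orientation; "force": force on the tool from outside, world axes, zero at the start; "torque": the same for the moment, N m; "gripper_width": finger opening in mm.
Only numpy, scipy, OpenCV 4.12 (cv2) and the standard library are available. Lean on these libraries where they do the work, as an engineer would, in place of code of your own. Each camera call takes 0.05 s, during which the arm holds its last target.

## Working session

There is one attempt and no reset: what is moved stays moved. The work goes in short steps, Python scripts to look and compute and a tool call to move; the robot and the scene stay as the last step left them, time stands still between calls to the robot, and variables do not carry over. Pictures are saved under pics/ and viewed, and the job is handed in when it is done.

Besides the shell and the picture viewer there is one more tool, called as name([rows], argument=value, ...), one row to a line, values as JSON. drive_tool: Moves the arm, as the interface text tells. Its arguments: {"type":"object","properties":{"delta_pos":{"type":"array","items":{"type":"array","items":{"type":"number"}}},"spin":{"type":"array","items":{"type":"number"}},"claw":{"type":"array","items":{"type":"number"}},"squeeze":{"type":"number"}},"required":["delta_pos","spin","claw"]}

```bash
ls; mkdir -p pics; python3 - <<'E'
from plant import r
import cv2,numpy as np
s=r.read_state(); print(s)
for n in ["scene","side","wrist"]:
    im,d=r.get_image(n); cv2.imwrite(f"pics/{n}0.png",im); np.save(f"pics/{n}0.npy",d)
    print(n,r.camera_model(n))
E
```

```text
pics
{'clock': 0.0, 'joints': array([-1.38911726e+00,  8.79917568e-02,  1.37222018e+00, -6.91438770e-06,
        1.68359480e+00, -1.03078142e-01]), 'dq': array([ 0.0011003 , -0.00099774, -0.0013626 , -0.00018557,  0.0006104 ,
        0.00070759]), 'effort': array([-1.60720036e-03, -3.40184605e+01, -3.02429509e+01,  7.16726203e-02,
        3.30432958e-02, -1.51693430e-04]), 'tcp_pos': array([ 154.41585741, -527.32001382,  204.30137647]), 'ee_rot': array([[ 2.80923259e-01, -4.06800381e-04,  9.59730148e-01],
       [-9.59727706e-01,  2.17640000e-03,  2.80923466e-01],
       [-2.20303646e-03, -9.99997549e-01,  2.20983782e-04]]), 'force': array([-0.34103024, -0.07381614,  0.26647959]), 'torque': array([ 0.00664497, -0.0244623 , -0.01686538]), 'gripper_width': 94.01578737939245}
scene {'vfov': 42.872893474880165, 'cx': 270.94219607041686, 'cy': 200.85402592781236, 'R': array([[-0.78195367, -0.62333354, -0.00193885],
       [-0.24816626,  0.3141676 , -0.91635813],
       [ 0.57180588, -0.71606844, -0.40035487]]), 't': array([478.39327396, 193.70403865, 835.33234396])}
side {'vfov': 50.54237426106988, 'cx': 279.19094736437216, 'cy': 210.0139519267272, 'R': array([[ 0.95557067, -0.29469717, -0.00618691],
       [-0.13398526, -0.41556691, -0.89963998],
       [ 0.26255028,  0.86049853, -0.43658862]]), 't': array([-522.27235754,  138.40326782,  882.13454625])}
wrist {'vfov': 66.90969135061904, 'cx': 279.0836996290532, 'cy': 204.52641889662752, 'R': array([[ 0.280255  , -0.95992333, -0.00208268],
       [-0.92095369, -0.26948827,  0.28146113],
       [-0.27074236, -0.07696284, -0.95957037]]), 't': array([-548.64552218,  -28.39306413,  391.93781109])}
```

View pics/scene0.png

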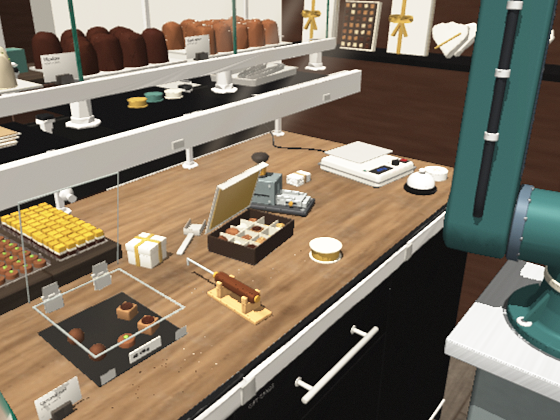

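View pics/side0.png

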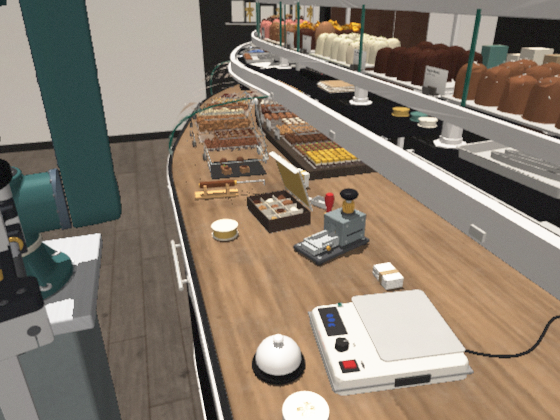

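View pics/wrist0.png

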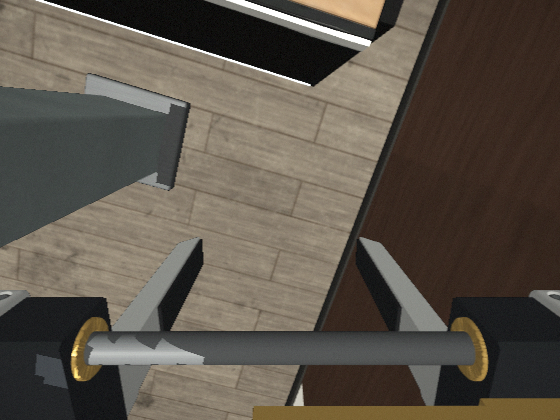

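The scene view shows the rest and pick near (240,295), the praline box at (250,235) and the press at (280,195). The side view shows the press near (335,235) and the rest near (215,190). Next I'll localise these with the networks and depth.

```bash
cat > h.py <<'E'
from plant import r
import cv2,numpy as np
def pts(d,m,mask=None,step=1):
    f=210/np.tan(np.radians(m['vfov']/2))
    v,u=np.nonzero((d>0)&(mask if mask is not None else True))
    z=d[v,u]; c=np.stack([(u-m['cx'])/f*z,(v-m['cy'])/f*z,z],1)
    return (c-m['t'])@m['R'], np.stack([v,u],1)
def proj(X,m):
    f=210/np.tan(np.radians(m['vfov']/2)); c=m['R']@np.asarray(X,float)+m['t']
    return np.array([m['cy']+f*c[1]/c[2], m['cx']+f*c[0]/c[2]])
E
python3 - <<'E'
from h import *
for n in ["scene","side"]:
    d=np.load(f"pics/{n}0.npy"); m=r.camera_model(n)
    for q in ["press","rest","pick","cards","spool","stamp","box","die"]:
        for o in r.cut_out(q,n)[:2]:
            P,_=pts(d,m,o['mask'])
            if len(P)<3: print(n,q,o['p'],o['pixel'],len(P)); continue
            np.save(f"pics/m_{n}_{q}.npy",o['mask']) if o['p']>.5 else 0
            print(n,q,round(o['p'],2),np.round(o['pixel']),len(P),np.percentile(P,[2,50,98],axis=0).round(0).tolist())
print(r.read_state()['clock'])
E
```

```text
scene press 0.93 [198. 275.] 1880 [[568.0, -109.0, 6.0], [643.0, -49.0, 31.0], [691.0, -17.0, 125.0]]
scene rest 0.66 [306. 241.] 1123 [[391.0, 279.0, 2.0], [431.0, 302.0, 9.0], [506.0, 314.0, 37.0]]
scene pick 0.84 [285. 235.] 603 [[405.0, 277.0, 29.0], [451.0, 295.0, 41.0], [578.0, 303.0, 44.0]]
scene cards 0.64 [178. 302.] 271 [[679.0, -245.0, 3.0], [689.0, -208.0, 18.0], [717.0, -190.0, 25.0]]
scene spool 0.68 [250. 325.] 707 [[402.0, 30.0, 2.0], [425.0, 72.0, 24.0], [461.0, 91.0, 27.0]]
scene stamp 0.29 [175. 302.] 254 [[679.0, -245.0, 3.0], [689.0, -208.0, 18.0], [714.0, -190.0, 25.0]]
scene box 0.88 [251. 147.] 1151 [[655.0, 257.0, 2.0], [673.0, 299.0, 34.0], [716.0, 317.0, 45.0]]
side press 0.66 [236. 341.] 2695 [[573.0, -129.0, 5.0], [656.0, -83.0, 31.0], [722.0, -43.0, 122.0]]
side rest 0.89 [195. 215.] 433 [[395.0, 263.0, -2.0], [451.0, 277.0, 6.0], [509.0, 334.0, 34.0]]
side rest 0.3 [178. 307.] 98 [[691.0, 243.0, 2.0], [709.0, 264.0, 33.0], [718.0, 294.0, 47.0]]
side pick 0.64 [182. 222.] 190 [[410.0, 272.0, 26.0], [464.0, 280.0, 37.0], [512.0, 290.0, 42.0]]
side cards 0.98 [277. 389.] 555 [[681.0, -251.0, 1.0], [694.0, -233.0, 19.0], [717.0, -197.0, 22.0]]
side cards 0.6 [183. 218.] 201 [[410.0, 272.0, 27.0], [456.0, 281.0, 37.0], [504.0, 292.0, 42.0]]
side spool 0.82 [228. 221.] 464 [[404.0, 29.0, 0.0], [429.0, 44.0, 22.0], [458.0, 82.0, 24.0]]
side stamp 0.44 [201. 327.] 105 [[687.0, 55.0, 18.0], [695.0, 62.0, 43.0], [705.0, 69.0, 62.0]]
side die 0.71 [232. 223.] 508 [[403.0, 27.0, -2.0], [429.0, 44.0, 21.0], [459.0, 84.0, 24.0]]
0.95
```

```bash
python3 - <<'E'
from h import *
s=r.read_state(); m=r.camera_model('wrist'); c=-m['R'].T@m['t']
print("cam in tool", s['ee_rot'].T@(c-s['tcp_pos']), "axis in tool", s['ee_rot'].T@m['R'][2])
A=[]
for n in ["scene","side"]:
    d=np.load(f"pics/{n}0.npy"); mm=r.camera_model(n); P,_=pts(d,mm); A.append(P)
P=np.vstack(A)
# max height map
for x0 in range(250,900,50):
    row=[]
    for y0 in range(-300,450,50):
        k=(P[:,0]>=x0)&(P[:,0]<x0+50)&(P[:,1]>=y0)&(P[:,1]<y0+50)&(P[:,2]<900)
        row.append("%4d"%np.percentile(P[k,2],99) if k.sum()>3 else "  . ")
    print(x0,' '.join(row))
# press
Q=np.vstack([pts(np.load(f"pics/{n}0.npy"),r.camera_model(n),np.load(f"pics/m_{n}_press.npy"))[0] for n in ["scene","side"]])
np.save("pics/pressP.npy",Q)
H=np.full((400,400,3),255,np.uint8)
for p in Q[np.argsort(Q[:,2])]:
    v=int(400-(p[0]-540)*2); u=int(200-(p[1]+75)*2)
    if 0<=u<400 and 0<=v<400: 
        c=cv2.applyColorMap(np.uint8([[min(255,max(0,p[2]*2))]]),2)[0,0]; cv2.circle(H,(u,v),1,c.tolist(),-1)
cv2.imwrite("pics/ptop.png",H)
im=cv2.imread("pics/scene0.png")[130:330,180:360]; a=cv2.resize(im,None,fx=2.2,fy=2.2,interpolation=2)
im=cv2.imread("pics/side0.png")[160:270,280:400]; b=cv2.resize(im,None,fx=3,fy=3,interpolation=2)
cv2.imwrite("pics/ca.png",a);cv2.imwrite("pics/cb.png",b)
E
```

```text
cam in tool [  -0.38045864 -178.34170511   82.66282824] axis in tool [-6.21947581e-04  9.59522536e-01 -2.81631170e-01]
250   .    .    .    .    .    .    .    .    .    .    .    .  -895 -893 -894
300    5    4    5    5    5    5    5    4    4    4    4    4    5    5    5
350    2    3    3    2    3    3    2    3    2    2    2    9    9    3    3
400    3    3    3    3    3    3   26   26    3    3    3   44   42    3    3
450    3    3    3    3    3    3   24   26    3    3    3   44   37   55   55
500   36    3    3    3    3    3   38   37   38   38    3   40    7   55   28
550   34    3    3   30   33   15  146  148  148  148    2   37    3  232  233
600    4    3    3   33   71   72  147  147  126  109    3    3    3  198   75
650   19   24   22   12  125  125    4   63   16   16    9   45   44    3    3
700  235  235  236  236  236  235  236  236  236  235  235  236  235  235  235
750  236  235  236  235  236  236  236  236  236  236  235  235  235  235  235
800  319  320  321  320  330  331  320  320  320  320  320  334  331  320  320
850  496  495  494  493  494  493  492  491  490  490  489  487  488  488  487
```

View pics/ptop.png

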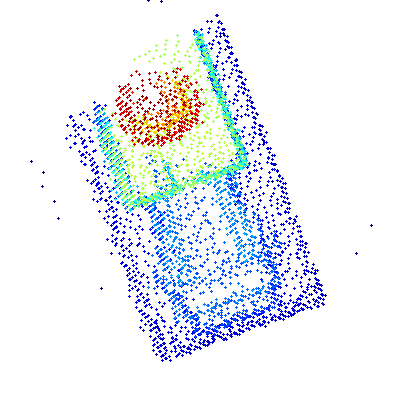

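View pics/ca.png

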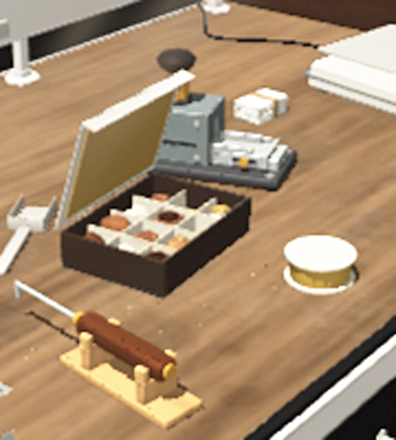

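View pics/cb.png

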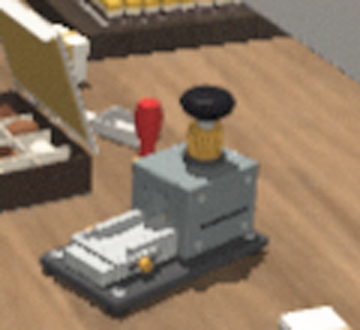

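The point cloud shows the press axis yawed about 20° from +x and the praline lid at y≥0. I'll go look at the press from above its tray.

drive_tool([
  [-0.14, -0.01, 0.233],
  [-0.283, -0.01, 0.466],
  [-0.283, -0.01, 0.466],
  [-0.283, -0.01, 0.466],
  [-0.283, -0.01, 0.466],
  [-0.283, -0.01, 0.466],
  [-0.283, -0.01, 0.466],
  [-0.283, -0.01, 0.466],
  [-0.283, -0.01, 0.466],
  [-0.283, -0.01, 0.466],
], spin=[-0.03, -0.07, -0.07, -0.07, -0.07, -0.07, -0.07, -0.07, -0.07, -0.07], claw=[0.5, 0.5, 0.5, 0.5, 0.5, 0.5, 0.5, 0.5, 0.5, 0.5])

```text
clock: 1.78
tcp_pos: [436.6, -218.6, 213.7]
ee_rot: [[0.347, 0.001, 0.938], [-0.938, -0.001, 0.347], [0.001, -1.0, 0.001]]
force: [0.6, -0.6, -0.5]
gripper_width: 47.4
```

drive_tool([
  [-0.03, 0, 0.056],
  [-0.06, 0, 0.113],
  [-0.06, 0, 0.113],
  [-0.06, 0, 0.113],
  [-0.06, 0, 0.113],
  [-0.06, 0, 0.113],
], spin=[0, 0, 0, 0, 0, 0], claw=[0.5, 0.5, 0.5, 0.5, 0.5, 0.5])

```text
clock: 2.28
tcp_pos: [521.4, -123.2, 213.5]
ee_rot: [[0.348, -0.0, 0.937], [-0.937, -0.001, 0.348], [0.001, -1.0, -0.001]]
force: [-0.0, 0.1, 0.2]
gripper_width: 47.2
```

```bash
python3 - <<'E'
from h import *
s=r.read_state(); print(s['tcp_pos'],s['clock'],abs(s['dq']).max())
m=r.camera_model('wrist'); im,d=r.get_image('wrist'); cv2.imwrite("pics/w1.png",im); np.save("pics/w1.npy",d); np.save("pics/w1m.npy",m,allow_pickle=True)
for q in ["press","press_mouth","die"]:
    for o in r.cut_out(q,"wrist")[:2]:
        P,_=pts(d,m,o['mask']); print(q,round(o['p'],2),np.round(o['pixel']),len(P))
        if q=="press" and o['p']>.5: np.save("pics/w1mask.npy",o['mask'])
P,uv=pts(d,m)
k=(P[:,0]>520)&(P[:,0]<800)&(P[:,1]>-200)&(P[:,1]<60)&(P[:,2]<140)
H=np.full((600,560,3),255,np.uint8)
for p in P[k][np.argsort(P[k,2])]:
    v=int(600-(p[0]-540)*3); u=int(200-(p[1]+75)*3)+80
    if 0<=u<560 and 0<=v<600: cv2.circle(H,(u,v),1,cv2.applyColorMap(np.uint8([[min(255,max(0,p[2]*3))]]),2)[0,0].tolist(),-1)
cv2.imwrite("pics/ptop1.png",H)
E
```

```text
[ 521.4165304  -123.21674711  213.50832042] 2.2833 0.035112780753315954
press 0.97 [ 63. 269.] 10163
press_mouth 0.95 [ 64. 272.] 10234
```

View pics/w1.png

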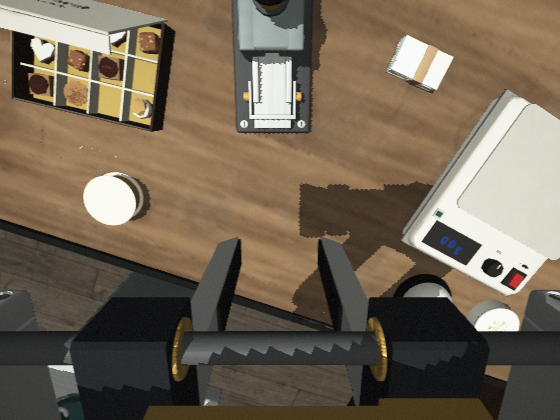

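View pics/ptop1.png

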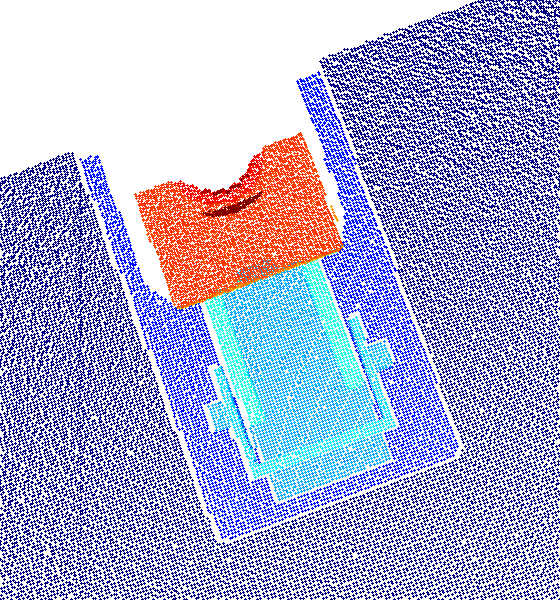

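Wrist view: the press is at (270,65), its tray from (250,60) to (295,130). It is almost aligned with the tool, and the point cloud is clean. I'll fit the pose.

```bash
python3 - <<'E'
from h import *
d=np.load("pics/w1.npy"); m=np.load("pics/w1m.npy",allow_pickle=True).item()
P,uv=pts(d,m)
t=P[(P[:,0]>450)&(P[:,0]<560)&(P[:,1]>-60)&(P[:,1]<10)]; print("table z",np.median(t[:,2]))
k=(P[:,0]>520)&(P[:,0]<720)&(P[:,1]>-170)&(P[:,1]<20)&(P[:,2]<90)&(P[:,2]>4); Q=P[k]
base=Q[(Q[:,2]<16)]; print("base z",np.median(base[:,2]))
from scipy.optimize import minimize
# yaw from minimal rectangle of press points excl. knob
best=[]
for a in np.radians(np.arange(17,24,0.05)):
    u=np.array([np.cos(a),np.sin(a)]); n=np.array([-u[1],u[0]])
    y=base[:,:2]@n; x=base[:,:2]@u
    best.append((np.percentile(y,99.5)-np.percentile(y,.5),a,np.percentile(y,[.5,99.5]),x.min()))
best.sort(key=lambda b:b[0]); b=best[0]; print(np.degrees(b[1]),b)
# yaw by head front edge & tray sides
for nm,lo,hi in [("head",60,80),("tray",33,38)]:
    H=Q[(Q[:,2]>lo)&(Q[:,2]<hi)]
    res=[]
    for a in np.radians(np.arange(17,24,0.05)):
        u=np.array([np.cos(a),np.sin(a)]); n=np.array([-u[1],u[0]])
        x=H[:,:2]@u;y=H[:,:2]@n
        # sharpness of histogram
        hx=np.histogram(x,bins=np.arange(x.min()-1,x.max()+1,.5))[0];hy=np.histogram(y,bins=np.arange(y.min()-1,y.max()+1,.5))[0]
        res.append((np.sum(np.diff(hy.astype(float))**2),np.sum(np.diff(hx.astype(float))**2),np.degrees(a)))
    res=np.array(res); print(nm,res[res[:,0].argmax(),2],res[res[:,1].argmax(),2])
a=b[1]
u=np.array([np.cos(a),np.sin(a)]); n=np.array([-u[1],u[0]])
yc=np.mean(b[2]); print("lat extents base",b[2],yc)
X=np.c_[Q[:,:2]@u,Q[:,:2]@n-yc,Q[:,2]]
for nm,lo,hi in [("head",60,80),("trayside",33,38),("stop",29,33),("floor",24,28.5)]:
    s=X[(X[:,2]>lo)&(X[:,2]<hi)]; print(nm,len(s),np.percentile(s,[.5,5,50,95,99.5],axis=0).round(1).tolist())
# profile along center line
for xx in np.arange(X[:,0].min(),X[:,0].max(),2):
    s=X[(abs(X[:,0]-xx)<1)&(abs(X[:,1])<6)]
    if len(s): print(round(xx,1),round(np.median(s[:,2]),1),end='; ')
print()
x0=X[:,0].min()+45
for yy in np.arange(-46,47,1):
    s=X[(abs(X[:,0]-x0)<12)&(abs(X[:,1]-yy)<.5)]
    if len(s): print(yy,round(np.median(s[:,2]),1),end='; ')
E
```

```text
table z 312.48921640039964
base z 11.995810708165191
20.300000000000047 (np.float64(85.54445790280406), np.float64(0.3543018381548497), array([-331.57574002, -246.03128211]), np.float64(505.3329367527386))
head 20.850000000000055 20.200000000000045
tray 20.750000000000053 20.300000000000047
lat extents base [-331.57574002 -246.03128211] -288.8035110641409
head 3267 [[583.0, -29.8, 62.4], [584.2, -27.1, 67.8], [602.7, 0.0, 69.7], [620.6, 27.0, 73.7], [623.6, 29.7, 77.5]]
trayside 498 [[538.4, -26.1, 33.0], [540.4, -19.8, 33.1], [563.4, -11.8, 34.1], [583.2, 19.9, 36.0], [583.7, 26.1, 37.3]]
stop 387 [[521.7, -25.9, 29.0], [521.7, -24.6, 29.2], [532.2, 0.5, 30.2], [581.0, 24.7, 32.8], [583.4, 26.3, 33.0]]
floor 2052 [[511.9, -30.0, 24.0], [515.1, -18.4, 24.2], [546.9, 0.4, 25.3], [582.8, 18.5, 26.9], [587.5, 29.9, 28.4]]
505.3 10.0; 507.3 11.9; 509.3 12.2; 511.3 25.0; 513.3 25.2; 515.3 24.9; 517.3 25.0; 519.3 25.3; 521.3 27.6; 523.3 30.4; 525.3 29.4; 527.3 25.3; 529.3 25.4; 531.3 24.9; 533.3 25.5; 535.3 25.2; 537.3 24.9; 539.3 25.4; 541.3 25.0; 543.3 25.2; 545.3 25.2; 547.3 24.5; 549.3
[... 510 characters left out ...]
2.2; -33 12.0; -32 12.3; -31 12.6; -30 12.9; -29 17.8; -28 18.6; -27 13.4; -26 25.6; -25 29.1; -24 29.6; -23 29.2; -22 13.0; -20 33.7; -19 34.0; -18 33.8; -17 34.0; -16 34.1; -15 33.1; -14 25.0; -13 25.0; -12 25.2; -11 25.6; -10 25.2; -9 25.0; -8 25.0; -7 25.0; -6 25.2; -5 25.0; -4 25.4; -3 25.2; -2 24.9; -1 25.1; 0 25.5; 1 25.1; 2 24.8; 3 25.3; 4 24.9; 5 25.4; 6 25.2; 7 25.3; 8 25.0; 9 25.2; 10 25.3; 11 25.0; 12 25.3; 13 25.0; 14 25.2; 15 33.0; 16 34.0; 17 34.2; 18 34.3; 19 34.2; 20 33.5; 21 32.8; 22 13.4; 23 28.5; 24 29.6; 25 29.4; 26 27.0; 27 25.2; 28 13.4; 29 12.4; 30 13.3; 31 12.5; 32 13.0; 33 12.3; 34 12.3; 35 11.9; 36 12.3; 37 12.1; 38 12.2; 39 11.9; 40 11.8; 41 11.9; 42 11.1; 43 9.7;
```

drive_tool([
  [-0.02, -0.01, 0.002],
  [-0.06, -0.01, 0.007],
  [-0.422, -0.01, 0.049],
  [-0.422, -0.01, 0.049],
  [-0.422, -0.01, 0.049],
  [-0.422, -0.01, 0.049],
  [-0.422, -0.01, 0.049],
  [-0.422, -0.01, 0.049],
  [-0.422, -0.01, 0.049],
  [-0.422, -0.01, 0.049],
], spin=[0.05, 0.1, 0.2, 0.3, 0.4, 0.49, 0.49, 0.49, 0.49, 0.49], claw=[0.5, 0.5, 0.5, 0.5, 0.5, 0.5, 0.5, 0.5, 0.5, 0.5])

```text
clock: 3.32
tcp_pos: [428.1, 258.8, 224.0]
ee_rot: [[-0.14, 0.002, 0.99], [-0.99, -0.001, -0.14], [0.001, -1.0, 0.002]]
force: [0.4, 0.2, 0.0]
gripper_width: 46.8
```

drive_tool([
  [-0.03, 0, -0.01],
  [-0.03, 0, -0.01],
  [-0.03, 0, -0.01],
], spin=[0, 0, 0], claw=[0.5, 0.5, 0.5])

```text
clock: 3.57
tcp_pos: [422.2, 290.0, 223.9]
ee_rot: [[-0.138, 0.002, 0.99], [-0.99, -0.002, -0.138], [0.001, -1.0, 0.003]]
force: [0.1, 0.1, 0.0]
gripper_width: 46.9
```

```bash
python3 - <<'E'
from h import *
s=r.read_state(); print(s['tcp_pos'],s['clock'],abs(s['dq']).max())
m=r.camera_model('wrist'); im,d=r.get_image('wrist'); cv2.imwrite("pics/w2.png",im); np.save("pics/w2.npy",d); np.save("pics/w2m.npy",m,allow_pickle=True)
for q in ["pick","rest","pick_toe"]:
    for o in r.cut_out(q,"wrist")[:2]:
        P,_=pts(d,m,o['mask']); print(q,round(o['p'],2),np.round(o['pixel']),len(P))
        if o['p']>.5: np.save(f"pics/w2_{q}.npy",o['mask'])
P,uv=pts(d,m)
k=(P[:,0]>340)&(P[:,0]<620)&(P[:,1]>190)&(P[:,1]<380)&(P[:,2]<140)
H=np.full((560,560,3),255,np.uint8)
for p in P[k][np.argsort(P[k,2])]:
    v=int(560-(p[0]-360)*2.2); u=int(280-(p[1]-285)*2.2)
    if 0<=u<560 and 0<=v<560: cv2.circle(H,(u,v),1,cv2.applyColorMap(np.uint8([[min(255,max(0,p[2]*4))]]),2)[0,0].tolist(),-1)
cv2.imwrite("pics/ptop2.png",H)
E
```

```text
[422.19622047 290.01424097 223.92232438] 3.5667 0.04769844396584994
pick 0.89 [145. 275.] 1713
rest 0.95 [156. 283.] 1506
pick_toe 0.72 [145. 276.] 1657
```

View pics/w2.png

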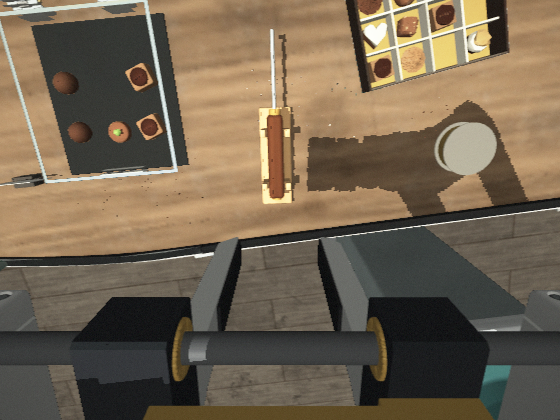

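View pics/ptop2.png

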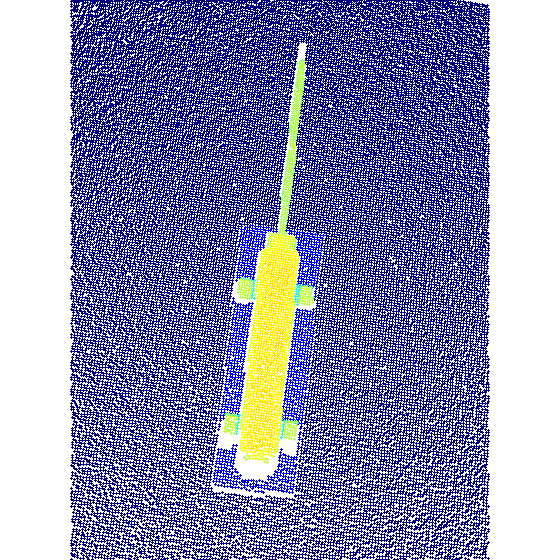

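The wrist view shows the pick in its rest, handle from (275,115) to (277,200) and shank tip at (272,30). Now I'll fit the pick and rest poses.

```bash
python3 - <<'E'
from h import *
d=np.load("pics/w2.npy"); m=np.load("pics/w2m.npy",allow_pickle=True).item()
P,_=pts(d,m); k=(P[:,0]>370)&(P[:,0]<600)&(P[:,1]>250)&(P[:,1]<320)
t=P[k&(P[:,2]<4)]; print("table",np.median(t[:,2])); P=P[k]
h=P[P[:,2]>38]; 
def ax(h,it=3):
    c=h[:,:2].mean(0); v=np.linalg.svd(h[:,:2]-c,full_matrices=False)[2][0]; v=v*np.sign(v[0]); return c,v
c,v=ax(h); n=np.array([-v[1],v[0]])
print("handle yaw",np.degrees(np.arctan2(v[1],v[0])),"z",np.median(h[:,2]),len(h))
s=(h[:,:2]-c)@v; l=(h[:,:2]-c)@n; print("len",np.percentile(s,[.3,1,99,99.7]),"lat",np.percentile(l,[1,99]))
A=(P[:,:2]-c)@v; L=(P[:,:2]-c)@n
sh=P[(A>52)&(P[:,2]>25)]; c2,v2=ax(sh); print("shank yaw",np.degrees(np.arctan2(v2[1],v2[0])),"z",np.median(sh[:,2]),"tip A",np.sort(A[(A>52)&(P[:,2]>25)])[-5:],"lat",np.median(((sh[:,:2]-c)@n)))
print("c",c)
for a in np.arange(-70,60,2):
    q=(abs(A-a)<1)&(abs(L)<5); 
    if q.sum(): print(a,round(np.median(P[q,2]),1),end='; ')
print()
po=P[(P[:,2]>28)&(P[:,2]<38.5)&(abs(L)>10)&(A<50)]; Ap=(po[:,:2]-c)@v; Lp=(po[:,:2]-c)@n
for lo,hi in [(-60,0),(0,60)]:
    q=(Ap>lo)&(Ap<hi); print("post",q.sum(),np.percentile(Ap[q],[1,50,99]),np.percentile(Lp[q],[1,99]),po[q].mean(0))
b=P[(P[:,2]>5)&(P[:,2]<11)]; print("base top",np.median(b[:,2]), np.percentile((b[:,:2]-c)@v,[.5,99.5]),np.percentile((b[:,:2]-c)@n,[.5,99.5]))
rc=cv2.minAreaRect(b[:,:2].astype(np.float32)); print(rc)
E
```

```text
table -0.8871813247306887
handle yaw 81.33366080523838 z 337.6230702648646 32296
len [-34.86952468 -33.8899402   36.09785992  36.84391969] lat [-38.24415684  28.57847983]<stdin>:7: RuntimeWarning: Mean of empty slice.
  ret = um.true_divide(
Traceback (most recent call last):
IndexError: index 0 is out of bounds for axis 0 with size 0
```

```bash
cat > fitp.py <<'E'
from h import *
d=np.load("pics/w2.npy"); m=np.load("pics/w2m.npy",allow_pickle=True).item()
P,_=pts(d,m); k=(P[:,0]>370)&(P[:,0]<600)&(P[:,1]>250)&(P[:,1]<320)&(P[:,2]<60)
P=P[k]
h=P[P[:,2]>38]; 
def ax(h,it=3):
    c=h[:,:2].mean(0); v=np.linalg.svd(h[:,:2]-c,full_matrices=False)[2][0]; v=v*np.sign(v[0]); return c,v
c,v=ax(h); n=np.array([-v[1],v[0]])
print("handle yaw",np.degrees(np.arctan2(v[1],v[0])),"z",np.median(h[:,2]),len(h))
s=(h[:,:2]-c)@v; l=(h[:,:2]-c)@n; print("len",np.percentile(s,[.3,1,99,99.7]),"lat",np.percentile(l,[1,99]))
A=(P[:,:2]-c)@v; L=(P[:,:2]-c)@n
q=(A>58)&(P[:,2]>25)
sh=P[q]; c2,v2=ax(sh); print("shank yaw",np.degrees(np.arctan2(v2[1],v2[0])),"z",np.median(sh[:,2]),"tip A",np.sort(A[q])[-5:],"lat",np.median(((sh[:,:2]-c)@n)))
print("c",c)
for a in np.arange(-70,60,2):
    q=(abs(A-a)<1)&(abs(L)<5); 
    if q.sum(): print(a,round(np.median(P[q,2]),1),end='; ')
print()
po=P[(P[:,2]>28)&(P[:,2]<38.5)&(abs(L)>10)&(A<50)]; Ap=(po[:,:2]-c)@v; Lp=(po[:,:2]-c)@n
for lo,hi in [(-60,0),(0,60)]:
    q=(Ap>lo)&(Ap<hi); print("post",q.sum(),np.percentile(Ap[q],[1,50,99]),np.percentile(Lp[q],[1,99]),po[q].mean(0))
b=P[(P[:,2]>5)&(P[:,2]<11)]; print("base top",np.median(b[:,2]), np.percentile((b[:,:2]-c)@v,[.5,99.5]),np.percentile((b[:,:2]-c)@n,[.5,99.5]))
rc=cv2.minAreaRect(b[:,:2].astype(np.float32)); print(rc)
E
python3 fitp.py
```

```text
handle yaw -6.48067576266806 z 40.70641750710578 1282
len [-52.0854306  -49.69731375  47.87516441  49.1429314 ] lat [-8.3894792  8.4858861]
shank yaw -6.545063080394906 z 34.69697650812513 tip A [128.51177983 128.67389482 129.65049371 129.65200421 130.03956027] lat 0.002274397425101548
c [457.78298146 289.58335612]
-70 -0.3; -68 4.4; -66 6.5; -64 7.2; -62 7.0; -54 36.5; -52 38.2; -50 39.6; -48 40.6; -46 41.5; -44 40.9; -42 40.7; -40 41.0; -38 41.2; -36 41.0; -34 41.2; -32 41.1; -30 40.9; -28 40.9; -26 40.8; -24 40.9; -22 41.7; -20 41.0; -18 40.8; -16 41.6; -14 41.2; -12 41.2; -10 40.7; -8 41.6; -6 41.2; -4 40.8; -2 41.2; 0 41.5; 2 41.0; 4 41.0; 6 41.1; 8 40.8; 10 41.1; 12 40.6; 14 40.8; 16 41.3; 18 40.9; 20 41.0; 22 41.2; 24 40.8; 26 41.2; 28 41.3; 30 41.3; 32 41.2; 34 40.9; 36 41.4; 38 40.7; 40 41.1; 42 40.6; 44 38.9; 46 38.9; 48 38.9; 50 37.6; 52 7.5; 54 -0.0; 56 0.5; 58 -0.7; 
post 83 [-41.80401591 -36.91464349 -33.39886602] [-16.0192978   16.03248552] [421.01730705 294.22708825  35.29296565]
post 93 [19.93128935 24.39476116 28.5271868 ] [-16.98476618  16.9466755 ] [482.01969799 287.93391101  35.63365881]
base top 6.95836486520194 [-66.30996589  52.73589922] [-18.82917049  18.77155829]
((450.88690185546875, 290.2769470214844), (37.90430450439453, 119.79487609863281), 83.60926818847656)
```

drive_tool([
  [-0.003, 0.03, 0.02],
  [-0.004, 0.07, 0.032],
  [-0.004, 0.11, 0.032],
  [-0.004, 0.15, 0.032],
  [-0.004, 0.17, 0.032],
  [-0.004, 0.185, 0.032],
  [-0.004, 0.195, 0.032],
  [-0.004, 0.205, 0.032],
  [-0.004, 0.209, 0.032],
  [-0.004, 0.209, 0.032],
], spin=[-0.025, -0.025, -0.025, -0.025, -0.025, -0.025, -0.025, -0.025, -0.025, -0.025], claw=[0.5, 0.5, 0.5, 0.5, 0.5, 0.5, 0.5, 0.5, 0.5, 0.5])

```text
clock: 4.6
tcp_pos: [456.0, 286.8, 14.9]
ee_rot: [[-0.119, 0.002, 0.993], [-0.993, -0.001, -0.119], [0.001, -1.0, 0.002]]
force: [0.1, -0.1, -0.5]
gripper_width: 46.9
```

```bash
python3 - <<'E'
from h import *
s=r.read_state(); print(s['tcp_pos'],s['ee_rot'],s['force'],s['clock'])
im,d=r.get_image('wrist'); cv2.imwrite("pics/w3.png",im)
E
```

```text
[456.01803299 286.76307474  14.89982895] [[-0.1187994   0.00216675  0.99291591]
 [-0.99291756 -0.00145851 -0.11879642]
 [ 0.00119078 -0.99999659  0.00232468]] [ 0.05534931 -0.1491909  -0.51359765] 4.6
```

View pics/w3.png

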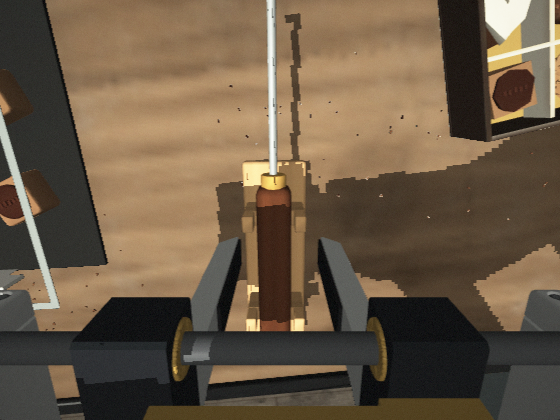

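The pick handle sits at column 274 between fingers centred on 280, so the tool is about 3 mm too far right. I'll correct that and then close.

drive_tool([
  [-0.003, 0, -0.002],
  [-0.003, 0, -0.002],
  [-0.003, 0, -0.002],
  [-0.003, 0, -0.002],
], spin=[0, 0, 0, 0], claw=[0.5, 0.5, 0.5, 0.5])

```text
clock: 4.98
tcp_pos: [455.2, 290.8, 16.5]
ee_rot: [[-0.118, 0.005, 0.993], [-0.993, -0.0, -0.118], [-0.0, -1.0, 0.005]]
force: [-0.0, -0.6, -0.3]
gripper_width: 47.2
```

drive_tool([
  [0, 0, 0],
  [0, 0, 0],
  [0, 0, 0],
  [0, 0, 0],
  [0, 0, 0],
  [0, 0, 0],
  [0, 0, 0],
  [0, 0, 0],
], spin=[0, 0, 0, 0, 0, 0, 0, 0], claw=[0.35, 0.25, 0.15, 0.1, 0.1, 0.1, 0.1, 0.1], squeeze=30)

```text
clock: 5.65
tcp_pos: [455.2, 290.7, 16.5]
ee_rot: [[-0.118, 0.005, 0.993], [-0.993, -0.0, -0.118], [-0.0, -1.0, 0.005]]
force: [-0.6, -1.5, 1.1]
gripper_width: 17.6
```

drive_tool([
  [0, -0.01, 0],
  [0, -0.025, 0],
  [0, -0.05, 0],
  [0, -0.085, 0],
  [0, -0.12, 0],
  [0, -0.15, 0],
  [0, -0.175, 0],
  [0, -0.19, 0],
  [0, -0.19, 0],
  [0, -0.19, 0],
], spin=[0, 0, 0, 0, 0, 0, 0, 0, 0, 0], claw=[0.1, 0.1, 0.1, 0.1, 0.1, 0.1, 0.1, 0.1, 0.1, 0.1])

```text
clock: 6.48
tcp_pos: [454.6, 291.0, 207.7]
ee_rot: [[-0.118, 0.007, 0.993], [-0.993, 0.001, -0.118], [-0.002, -1.0, 0.007]]
force: [0.9, -1.0, -1.2]
gripper_width: 17.4
```

```bash
cat > look.py <<'E'
from h import *
import sys
n=sys.argv[1]
s=r.read_state(); print(s['tcp_pos'],s['ee_rot'].tolist(),s['force'],s['torque'],s['gripper_width'],s['clock'])
m=r.camera_model('wrist'); im,d=r.get_image('wrist'); cv2.imwrite(f"pics/{n}.png",im); np.save(f"pics/{n}.npy",d); np.save(f"pics/{n}m.npy",m,allow_pickle=True); np.save(f"pics/{n}s.npy",s,allow_pickle=True)
E
python3 look.py w4
```

```text
[454.63055356 291.03431271 207.66658654] [[-0.11803658998760194, 0.006896237453723055, 0.9929852996560831], [-0.9930079090461725, 0.0008214184048887452, -0.11804498228875664], [-0.0016297226290052733, -0.9999758832995853, 0.00675106090674129]] [ 0.86279706 -0.9503331  -1.23202562] [ 0.03742181  0.07837443 -0.04209426] 17.43014038967937 6.4833
```

View pics/w4.png

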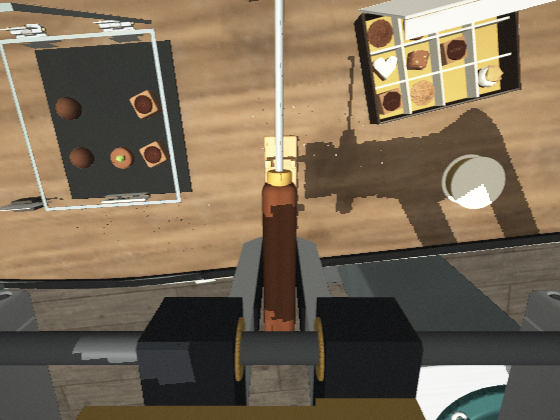

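```bash
cat > pickfit.py <<'E'
from h import *
import sys
n=sys.argv[1]
d=np.load(f"pics/{n}.npy"); m=np.load(f"pics/{n}m.npy",allow_pickle=True).item(); s=np.load(f"pics/{n}s.npy",allow_pickle=True).item()
P,uv=pts(d,m); T=(P-s['tcp_pos'])@s['ee_rot']
k=(abs(T[:,0])<15)&(T[:,1]>-40)&(T[:,1]<0)&(T[:,2]>57)&(T[:,2]<140); S=T[k]
print(len(S), "z range",S[:,2].min(),S[:,2].max())
px=np.polyfit(S[:,2],S[:,0],1); py=np.polyfit(S[:,2],S[:,1],1)
print("lateral x at z=0,132",np.polyval(px,[0,132]),"top-surface y at 0,60,90,132",np.polyval(py,[0,60,90,132]),"slopes",px[0],py[0])
k=(abs(T[:,0])<12)&(T[:,1]>-45)&(T[:,1]<0)&(T[:,2]>10)&(T[:,2]<60); S=T[k]
for z in range(10,60,2):
    q=abs(S[:,2]-z)<1
    if q.sum(): print(z,np.median(S[q,1]).round(1),end='; ')
q=(S[:,2]>25)&(S[:,2]<42); print("handle slope",np.polyfit(S[q,2],S[q,1],1))
E
python3 pickfit.py w4
python3 - <<'E'
from h import *
s=r.read_state()
for n in ["scene","side"]:
    im,d=r.get_image(n); m=r.camera_model(n)
    g=s['tcp_pos']+s['ee_rot']@np.array([0,-19+14.5,132]); p=proj(g,m); print(n,p)
    v,u=p.astype(int); c=cv2.resize(im[v-40:v+40,u-50:u+50],None,fx=6,fy=6,interpolation=0); cv2.circle(c,(300,240),4,(0,0,255),1); cv2.imwrite(f"pics/toe_{n}.png",c)
E
```

```text
1363 z range 57.11684059740502 130.07700158128955
lateral x at z=0,132 [ 0.00397551 -0.53332267] top-surface y at 0,60,90,132 [-18.22590154 -17.88504433 -17.71461573 -17.47601568] slopes -0.004070440824173778 0.00568095347224252
10 -24.4; 12 -24.2; 14 -24.0; 16 -24.2; 18 -24.1; 20 -24.2; 22 -23.9; 24 -24.1; 26 -24.0; 28 -24.2; 30 -24.1; 32 -24.2; 34 -24.1; 36 -24.1; 38 -24.1; 40 -24.2; 42 -24.1; 44 -23.8; 46 -22.6; 48 -21.5; 50 -21.7; 52 -21.7; 54 -18.1; 56 -17.9; 58 -17.8; handle slope [ 2.19424942e-03 -2.40344460e+01]
scene [165.77209153 180.10693784]
side [118.06609204 261.98312675]
```

View pics/toe_scene.png

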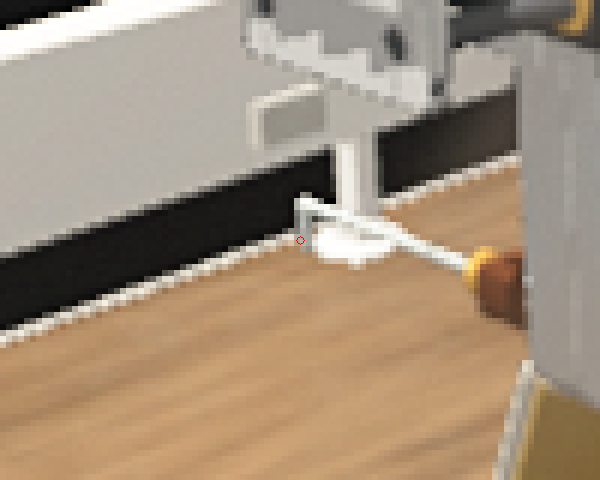

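View pics/toe_side.png

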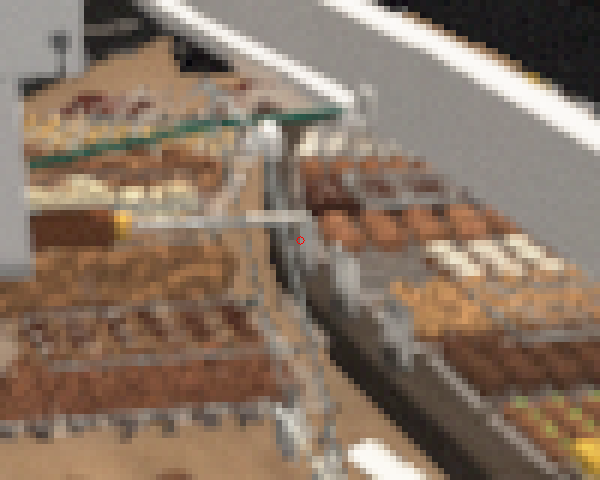

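The pick is held firmly and level: the toe is about 131 mm ahead of the TCP and about 1.5 mm above TCP height. I'll carry it high over the box to the press.

drive_tool([
  [0.02, 0, 0.004],
  [0.05, 0, 0.01],
  [0.412, 0, 0.083],
  [0.412, 0, 0.083],
  [0.412, 0, 0.083],
  [0.412, 0, 0.083],
  [0.412, 0, 0.083],
  [0.412, 0, 0.083],
  [0.412, 0, 0.083],
  [0.412, 0, 0.083],
], spin=[-0.05, -0.1, -0.2, -0.3, -0.4, -0.473, -0.473, -0.473, -0.473, -0.473], claw=[0.1, 0.1, 0.1, 0.1, 0.1, 0.1, 0.1, 0.1, 0.1, 0.1])

```text
clock: 7.47
tcp_pos: [483.0, -93.8, 203.3]
ee_rot: [[0.347, -0.002, 0.938], [-0.938, -0.001, 0.347], [0.0, -1.0, -0.002]]
force: [1.1, -0.0, -0.7]
gripper_width: 17.6
```

drive_tool([
  [0.02, 0, -0.004],
  [0.034, 0.02, -0.006],
  [0.034, 0.045, -0.006],
  [0.034, 0.075, -0.006],
  [0.034, 0.1, -0.006],
  [0.034, 0.11, -0.006],
  [0.034, 0.11, -0.006],
  [0.034, 0.11, -0.006],
], spin=[0, 0, 0, 0, 0, 0, 0, 0], claw=[0.1, 0.1, 0.1, 0.1, 0.1, 0.1, 0.1, 0.1])

```text
clock: 8.13
tcp_pos: [488.6, -127.6, 92.8]
ee_rot: [[0.347, -0.003, 0.938], [-0.938, -0.0, 0.347], [-0.001, -1.0, -0.003]]
force: [0.1, 0.1, -0.8]
gripper_width: 17.6
```

```bash
python3 look.py w5; python3 pickfit.py w5; cat > rel.py <<'E'
from h import *
import sys
n=sys.argv[1]
d=np.load(f"pics/{n}.npy"); m=np.load(f"pics/{n}m.npy",allow_pickle=True).item(); s=np.load(f"pics/{n}s.npy",allow_pickle=True).item()
P,uv=pts(d,m); a=np.radians(20.3); u=np.array([np.cos(a),np.sin(a)]); nn=np.array([-u[1],u[0]])
X=np.c_[P[:,:2]@u,P[:,:2]@nn+288.8,P[:,2]]
X=X[(X[:,0]>495)&(X[:,0]<600)&(abs(X[:,1])<45)]
# tray inner walls per slice
for x in range(512,583,6):
    q=X[(abs(X[:,0]-x)<3)&(X[:,2]<40)]
    f=q[(q[:,2]<29.5)&(q[:,2]>22)&(abs(q[:,1])<15.5)]; w=q[(q[:,2]>32.5)&(abs(q[:,1])<22)]
    if len(f): print(x,"floor lat",np.percentile(f[:,1],[1,99]).round(1),"z",np.median(f[:,2]).round(1),"wall in",(w[w[:,1]<0][:,1].max().round(1) if (w[:,1]<0).any() else None),(w[w[:,1]>0][:,1].min().round(1) if (w[:,1]>0).any() else None), "wz",np.median(w[:,2]).round(1) if len(w) else 0)
h=X[(X[:,2]>55)&(X[:,2]<80)&(abs(X[:,1])>4)]; print("head front",np.percentile(h[:,0],[.5,2,5]) if len(h) else None)
st=X[(X[:,2]>28.5)&(X[:,2]<32)&(abs(X[:,1])<12)&(X[:,0]<560)]; print("stop",np.percentile(st[:,0],[2,98]),np.median(st[:,2]))
t=X[(X[:,2]>8)&(X[:,2]<16)];print("base lat",np.percentile(t[:,1],[.5,99.5]),"z",np.median(t[:,2]))
R=s['ee_rot']; toe=s['tcp_pos']+R@np.array([-.5,-1.6,131]); print("toe along/lat/z",toe[:2]@u,toe[:2]@nn+288.8,toe[2],"tool yaw",np.degrees(np.arctan2(R[1,2],R[0,2])),"pitch",R[2,2])
E
python3 rel.py w5
```

```text
[ 488.57876906 -127.62884238   92.76399104] [[0.3473283623438405, -0.0034994061485019755, 0.9377370435618684], [-0.9377431474362915, -0.0003434387526026123, 0.34732934152775047], [-0.0008933911927871928, -0.9999938180841074, -0.003400830155361025]] [ 0.09578175  0.09194582 -0.80371193] [-0.03001057  0.00436588 -0.00761532] 17.577393366372778 8.1333
1366 z range 57.061157481739095 130.34990253676622
lateral x at z=0,132 [ 0.0892394  -0.44958314] top-surface y at 0,60,90,132 [-18.28052785 -17.94216641 -17.77298569 -17.53613268] slopes -0.004081988939714335 0.005639357320840678
10 -24.4; 12 -24.3; 14 -24.3; 16 -24.3; 18 -24.2; 20 -24.2; 22 -24.1; 24 -24.2; 26 -24.1; 28 -24.3; 30 -24.3; 32 -24.2; 34 -24.3; 36 -24.2; 38 -24.1; 40 -24.0; 42 -24.0; 44 -23.8; 46 -22.7; 48 -21.6; 50 -21.6; 52 -21.7; 54 -18.5; 56 -18.1; 58 -17.9; handle slope [ 8.21021564e-03 -2.42689016e+01]
512 floor lat [-15.1  15.4] z 25.1 wall in None None wz 0
518 floor lat [-15.   15.3] z 25.0 wall in None None wz 0
524 floor lat [-15.2  15. ] z 28.9 wall in None 17.6 wz 32.5
530 floor lat [-15.4  15.1] z 25.2 wall in None None wz 0
536 floor lat [-15.3  15. ] z 25.1 wall in -14.7 15.1 wz 33.9
542 floor lat [-14.4  14.6] z 25.2 wall in -14.6 15.0 wz 34.0
548 floor lat [-14.4  14.6] z 25.2 wall in -14.5 14.8 wz 34.1
554 floor lat [-14.3  14.7] z 25.1 wall in -14.4 14.7 wz 34.1
560 floor lat [-14.2  14.6] z 25.1 wall in -14.3 14.6 wz 34.0
566 floor lat [-14.1  14.5] z 25.2 wall in -14.9 14.6 wz 34.1
572 floor lat [-3.9 -3.2] z 23.4 wall in None None wz 0
head front None
stop [520.93220547 525.66879038] 29.97785170905908
base lat [-42.52182869  42.76525271] z 12.07011001207819
toe along/lat/z 544.9580888590318 0.14677335939052227 93.91891909010133 tool yaw 20.32417517064049 pitch -0.003400830155361025
```

View pics/w5.png

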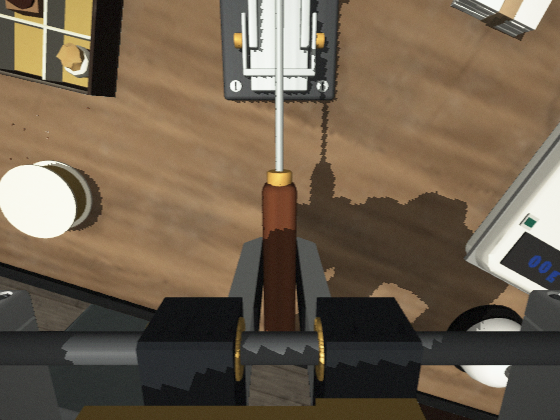

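Shank and tray are centred to within about 0.2 mm laterally. Before going in, I'll check the gripper body's clearance to the box lid.

```bash
python3 - <<'E'
from h import *
A=[]
for n in ["scene","side"]:
    A.append(pts(np.load(f"pics/{n}0.npy"),r.camera_model(n))[0])
A.append(pts(np.load("pics/w1.npy"),np.load("pics/w1m.npy",allow_pickle=True).item())[0])
P=np.vstack(A); a=np.radians(20.3); u=np.array([np.cos(a),np.sin(a)]); nn=np.array([-u[1],u[0]])
X=np.c_[P[:,:2]@u-474,P[:,:2]@nn+288.8,P[:,2]]
k=(P[:,0]>480)&(P[:,0]<700)&(P[:,1]>-30)&(P[:,1]<180)&(P[:,2]<160)
for lo,hi in [(20,60),(60,100),(100,125),(125,160)]:
    q=X[k&(P[:,2]>lo)&(P[:,2]<hi)]; print(lo,hi,len(q),np.percentile(q,[1,99],axis=0).round(0).tolist() if len(q) else '')
    q=q[(q[:,0]<60)]; print("  within along<60:",len(q), q[:,1].min() if len(q) else None)
E
```

```text
20 60 10105 [[37.0, 33.0, 20.0], [170.0, 274.0, 58.0]]
  within along<60: 1398 121.4286978074968
60 100 1810 [[123.0, 28.0, 60.0], [163.0, 244.0, 100.0]]
  within along<60: 0 None
100 125 1369 [[115.0, 108.0, 100.0], [149.0, 247.0, 125.0]]
  within along<60: 0 None
125 160 3987 [[97.0, 111.0, 126.0], [137.0, 247.0, 148.0]]
  within along<60: 0 None
```

drive_tool([
  [0, 0.02, 0],
  [0, 0.04, 0],
  [0, 0.052, 0],
  [0, 0.058, 0],
  [0, 0.06, 0],
  [0, 0.06, 0],
  [0, 0.06, 0],
], spin=[0, 0, 0, 0, 0, 0, 0], claw=[0.1, 0.1, 0.1, 0.1, 0.1, 0.1, 0.1])

```text
clock: 8.77
tcp_pos: [490.5, -128.4, 35.5]
ee_rot: [[0.347, 0.002, 0.938], [-0.938, -0.002, 0.347], [0.003, -1.0, 0.001]]
force: [-0.1, -0.8, -1.2]
gripper_width: 17.7
```

```bash
cat > toe.py <<'E'
from h import *
s=r.read_state(); a=np.radians(20.3); u=np.array([np.cos(a),np.sin(a)]); nn=np.array([-u[1],u[0]]); R=s['ee_rot']
toe=s['tcp_pos']+R@np.array([-.5,-1.6,131]); F=s['force']
print("t",s['clock'],"toe along %.1f lat %.2f z %.1f"%(toe[:2]@u,toe[:2]@nn+288.8,toe[2]),"yaw %.2f pitch %.4f roll %.4f"%(np.degrees(np.arctan2(R[1,2],R[0,2])),R[2,2],R[2,0]),"F along %.2f lat %.2f z %.2f"%(F[:2]@u,F[:2]@nn,F[2]),"T",s['torque'].round(3),"dq",abs(s['dq']).max().round(3),"w",s['gripper_width'].round(2))
E
python3 toe.py; python3 look.py w6; python3 pickfit.py w6; python3 rel.py w6
```

```text
[ 490.51293556 -128.38775765   35.52553723] [[0.34748498010729384, 0.0015368979372837371, 0.937684289377061], [-0.9376817521493793, -0.0022761745846507165, 0.34748777059823316], [0.002668386385770067, -0.999996228479883, 0.0006501846704389007]] [-0.06828638 -0.75293135 -1.16865118] [ 0.02249562 -0.01105717 -0.02093376] 17.711439949782903 8.7667
1374 z range 57.06611765901765 130.76120649404314
lateral x at z=0,132 [-0.25066693 -0.27588733] top-surface y at 0,60,90,132 [-18.59757669 -18.01473565 -17.72331514 -17.31532642] slopes -0.0001910636667631996 0.009714017204655371
10 -24.5; 12 -24.1; 14 -24.3; 16 -24.1; 18 -24.1; 20 -24.1; 22 -24.1; 24 -24.2; 26 -24.1; 28 -24.2; 30 -24.2; 32 -24.3; 34 -24.0; 36 -24.2; 38 -23.9; 40 -24.1; 42 -24.2; 44 -23.8; 46 -22.8; 48 -21.8; 50 -21.6; 52 -21.7; 54 -18.3; 56 -17.9; 58 -18.1; handle slope [ 1.30014963e-02 -2.43877740e+01]
512 floor lat [-15.2  15.3] z 25.0 wall in None None wz 0
518 floor lat [-15.1  15.3] z 25.3 wall in None None wz 0
524 floor lat [-15.2  14.9] z 28.8 wall in None None wz 0
530 floor lat [-15.4  15. ] z 25.1 wall in None Non
[... 582 characters left out ...]
 print("t",s['clock'],"toe along %.1f lat %.2f z %.1f"%(toe[:2]@u,toe[:2]@nn+288.8,toe[2]),"yaw %.2f pitch %.4f roll %.4f"%(np.degrees(np.arctan2(R[1,2],R[0,2])),R[2,2],R[2,0]),"F along %.2f lat %.2f z %.2f"%(F[:2]@u,F[:2]@nn,F[2]),"T",s['torque'].round(3),"dq",abs(s['dq']).max().round(3),"w",s['gripper_width'].round(2))
                                                                                                                                                                                                                                                                                                         ^^^^^^^^^^^^^^^^^^^^^^^^
AttributeError: 'float' object has no attribute 'round'
```

View pics/w6.png

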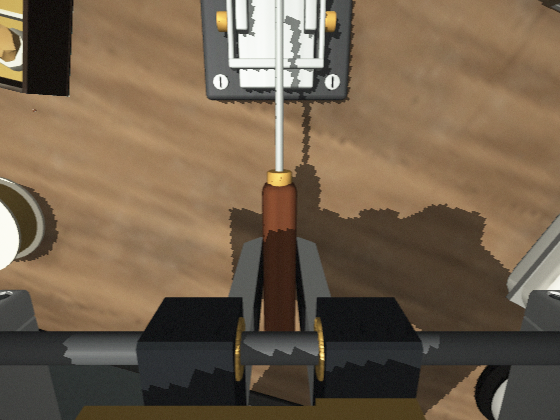

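```bash
sed -i "s/s\['gripper_width'\].round(2)/round(s['gripper_width'],2)/" toe.py; sed -i 's/-.5,-1.6,131/-.35,-1.6,131/' toe.py; python3 toe.py
```

```text
t 8.8167 toe along 546.6 lat -1.41 z 37.3 yaw 20.33 pitch 0.0009 roll 0.0028 F along -0.28 lat -0.97 z -0.47 T [ 0.007 -0.009 -0.068] dq 0.002 w 17.77
```

drive_tool([
  [-0.0015, 0.003, 0.0],
  [-0.0015, 0.003, 0.0],
  [-0.0015, 0.003, 0.005],
  [-0.0015, 0.003, 0.012],
  [-0.0015, 0.003, 0.02],
  [-0.0015, 0.003, 0.028],
  [-0.0015, 0.003, 0.028],
  [-0.0015, 0.003, 0.028],
], spin=[0, 0, 0, 0, 0, 0, 0, 0], claw=[0.1, 0.1, 0.1, 0.1, 0.1, 0.1, 0.1, 0.1])

```text
clock: 9.48
tcp_pos: [516.9, -117.0, 32.5]
ee_rot: [[0.348, 0.001, 0.937], [-0.937, -0.002, 0.348], [0.003, -1.0, 0.001]]
force: [0.5, 0.4, -1.6]
gripper_width: 17.4
```

```bash
python3 toe.py
```

```text
t 9.4833 toe along 575.2 lat 0.31 z 34.2 yaw 20.39 pitch 0.0006 roll 0.0027 F along 0.60 lat 0.20 z -1.65 T [-0.022  0.071  0.013] dq 0.017 w 17.39
```

drive_tool([
  [0, 0, 0.005],
  [0, 0, 0.01],
  [0, 0, 0.015],
  [0, 0, 0.02],
  [0, 0, 0.025],
  [0, 0, 0.029],
  [0, 0, 0.029],
  [0, 0, 0.029],
], spin=[0, 0, 0, 0, 0, 0, 0, 0], claw=[0.1, 0.1, 0.1, 0.1, 0.1, 0.1, 0.1, 0.1])

```text
clock: 10.15
tcp_pos: [544.2, -106.8, 32.4]
ee_rot: [[0.349, 0.001, 0.937], [-0.937, -0.002, 0.349], [0.003, -1.0, 0.0]]
force: [0.7, 1.1, -0.6]
gripper_width: 18.0
```

```bash
python3 toe.py; python3 look.py w7; python3 pickfit.py w7|head -3; python3 rel.py w7|tail -5
```

```text
t 10.15 toe along 604.3 lat 0.42 z 34.1 yaw 20.40 pitch 0.0003 roll 0.0027 F along 1.05 lat 0.82 z -0.64 T [0.01  0.065 0.002] dq 0.009 w 18.0
[ 544.16615321 -106.80953544   32.44228638] [[0.3486131911282167, 0.0012046122383597608, 0.9372659131115121], [-0.9372627472624344, -0.0024514852857278565, 0.3486151643488385], [0.002717639688259563, -0.9999962695576663, 0.0002744180674495491]] [ 0.70129512  1.13526389 -0.63817665] [0.00999606 0.06549195 0.00230412] 17.99727393772175 10.15
4996 z range 57.035339875218085 124.67466567679094
lateral x at z=0,132 [ 1.74822445 -0.1432763 ] top-surface y at 0,60,90,132 [ 23.80425005  -5.85160704 -20.67953558 -41.43863555] slopes -0.014329551140935216 -0.49426428480282913
10 -24.4; 12 -24.1; 14 -24.3; 16 -24.1; 18 -24.1; 20 -24.2; 22 -24.1; 24 -24.0; 26 -24.1; 28 -24.2; 30 -24.2; 32 -24.1; 34 -24.1; 36 -24.3; 38 -24.1; 40 -24.0; 42 -24.0; 44 -23.8; 46 -22.7; 48 -21.6; 50 -21.5; 52 -21.6; 54 -18.6; 56 -17.8; 58 -18.0; handle slope [ 1.11531157e-02 -2.43269089e+01]
578 floor lat [-14.3  14.6] z 25.1 wall in -14.3 14.8 wz 34.0
head front [496.30943121 499.89647142 507.00551001]
stop [521.2372341  525.75611888] 29.9163673357167
base lat [-42.52167048  42.87446704] z 12.025094957226091
toe along/lat/z 604.3098206495305 0.5728906242837297 34.07687035780516 tool yaw 20.402636556477123 pitch 0.0002744180674495491
```

View pics/w7.png

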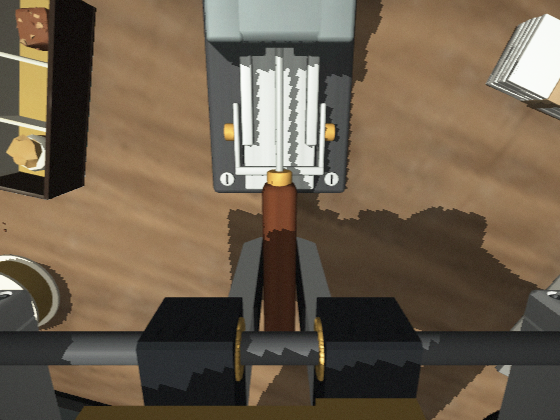

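The pick is inside the mouth, with the shank centred in the tray at column 280. Lowering gently into the eye.

drive_tool([
  [0, 0.001, 0],
  [0, 0.002, 0],
  [0, 0.003, 0],
  [0, 0.0035, 0],
  [0, 0.004, 0],
  [0, 0.004, 0],
], spin=[0, 0, 0, 0, 0, 0], claw=[0.1, 0.1, 0.1, 0.1, 0.1, 0.1])

```text
clock: 10.7
tcp_pos: [543.8, -106.9, 28.3]
ee_rot: [[0.348, 0.001, 0.937], [-0.937, -0.002, 0.348], [0.002, -1.0, -0.0]]
force: [0.2, 1.0, -0.6]
gripper_width: 18.0
```

```bash
python3 toe.py
```

```text
t 10.7 toe along 604.0 lat 0.43 z 29.9 yaw 20.39 pitch -0.0000 roll 0.0025 F along 0.55 lat 0.89 z -0.61 T [-0.039  0.028  0.024] dq 0.006 w 18.04
```

drive_tool([
  [0, 0.001, 0],
  [0, 0.0015, 0],
  [0, 0.002, 0],
  [0, 0.002, 0],
  [0, 0.002, 0],
], spin=[0, 0, 0, 0, 0], claw=[0.1, 0.1, 0.1, 0.1, 0.1])

```text
clock: 11.12
tcp_pos: [543.8, -106.9, 26.2]
ee_rot: [[0.348, 0.001, 0.937], [-0.937, -0.002, 0.348], [0.002, -1.0, -0.0]]
force: [0.6, 0.5, -1.4]
gripper_width: 17.8
```

```bash
python3 toe.py
```

```text
t 11.1167 toe along 603.9 lat 0.48 z 27.8 yaw 20.39 pitch -0.0002 roll 0.0024 F along 0.76 lat 0.20 z -1.38 T [-0.02  -0.002  0.035] dq 0.004 w 17.78
```

drive_tool([
  [0, 0, -0.0005],
  [0, 0, -0.001],
  [0, 0, -0.0015],
  [0, 0, -0.002],
], spin=[0, 0, 0, 0], claw=[0.1, 0.1, 0.1, 0.1])

```text
clock: 11.45
tcp_pos: [542.2, -107.5, 26.3]
ee_rot: [[0.348, 0.002, 0.937], [-0.937, -0.002, 0.348], [0.003, -1.0, 0.001]]
force: [1.5, 0.8, -1.0]
gripper_width: 17.8
```

```bash
python3 toe.py
```

```text
t 11.45 toe along 602.2 lat 0.43 z 28.0 yaw 20.39 pitch 0.0007 roll 0.0026 F along 1.65 lat 0.24 z -0.97 T [ 0.088 -0.201  0.028] dq 0.011 w 17.77
```

drive_tool([
  [0, 0, -0.0005],
  [0, 0, -0.001],
  [0, 0, -0.001],
], spin=[0, 0, 0], claw=[0.1, 0.1, 0.1])

```text
clock: 11.7
tcp_pos: [541.8, -107.7, 26.5]
ee_rot: [[0.348, 0.003, 0.937], [-0.937, -0.002, 0.348], [0.003, -1.0, 0.002]]
force: [2.1, 0.4, -1.3]
gripper_width: 17.8
```

```bash
python3 toe.py
```

```text
t 11.7 toe along 601.8 lat 0.39 z 28.4 yaw 20.39 pitch 0.0022 roll 0.0028 F along 2.13 lat -0.34 z -1.25 T [ 0.189 -0.382  0.006] dq 0.004 w 17.79
```

drive_tool([
  [0, 0.001, -0.0005],
  [0, 0.001, -0.001],
  [0, 0.001, -0.0015],
  [0, 0.001, -0.002],
  [0, 0.001, -0.002],
], spin=[0, 0, 0, 0, 0], claw=[0.1, 0.1, 0.1, 0.1, 0.1])

```text
clock: 12.12
tcp_pos: [541.3, -108.1, 26.0]
ee_rot: [[0.348, 0.006, 0.937], [-0.937, -0.001, 0.348], [0.003, -1.0, 0.005]]
force: [4.8, 2.4, -0.4]
gripper_width: 18.2
```

```bash
python3 toe.py
```

```text
t 12.1167 toe along 601.1 lat 0.19 z 28.3 yaw 20.39 pitch 0.0054 roll 0.0035 F along 5.32 lat 0.62 z -0.38 T [ 0.304 -0.918  0.011] dq 0.002 w 18.25
```

drive_tool([
  [0, 0.0008, -0.0005],
  [0, 0.0008, -0.001],
  [0, 0.0008, -0.001],
], spin=[0, 0, 0], claw=[0.1, 0.1, 0.1])

```text
clock: 12.37
tcp_pos: [541.3, -108.2, 25.6]
ee_rot: [[0.348, 0.009, 0.937], [-0.937, -0.001, 0.348], [0.004, -1.0, 0.008]]
force: [5.3, 2.1, -1.2]
gripper_width: 17.6
```

```bash
python3 toe.py
```

```text
t 12.3667 toe along 601.2 lat 0.06 z 28.3 yaw 20.39 pitch 0.0079 roll 0.0040 F along 5.74 lat 0.13 z -1.18 T [ 0.363 -0.927  0.065] dq 0.002 w 17.61
```

drive_tool([
  [0, 0.0008, -0.0005],
  [0, 0.0008, -0.001],
  [0, 0.0008, -0.0015],
  [0, 0.0008, -0.002],
], spin=[0, 0, 0, 0], claw=[0.1, 0.1, 0.1, 0.1])

```text
clock: 12.7
tcp_pos: [540.7, -108.6, 25.3]
ee_rot: [[0.348, 0.012, 0.937], [-0.937, -0.001, 0.349], [0.005, -1.0, 0.011]]
force: [5.1, 2.1, -2.6]
gripper_width: 17.6
```

```bash
python3 toe.py
```

```text
t 12.7 toe along 600.4 lat -0.08 z 28.3 yaw 20.40 pitch 0.0109 roll 0.0047 F along 5.48 lat 0.17 z -2.63 T [ 0.396 -0.942 -0.019] dq 0.012 w 17.61
```

drive_tool([
  [0, 0.0008, -0.0007],
  [0, 0.0008, -0.0014],
  [0, 0.0008, -0.002],
  [0, 0.0008, -0.0025],
  [0, 0.0008, -0.0025],
], spin=[0, 0, 0, 0, 0], claw=[0.1, 0.1, 0.1, 0.1, 0.1])

```text
clock: 13.12
tcp_pos: [538.6, -109.5, 24.6]
ee_rot: [[0.348, 0.013, 0.937], [-0.937, -0.001, 0.348], [0.005, -1.0, 0.012]]
force: [4.7, 2.5, -1.1]
gripper_width: 17.5
```

```bash
python3 toe.py
```

```text
t 13.1167 toe along 598.1 lat -0.22 z 27.7 yaw 20.39 pitch 0.0115 roll 0.0049 F along 5.29 lat 0.69 z -1.15 T [ 0.336 -0.782 -0.046] dq 0.002 w 17.53
```

drive_tool([
  [0, 0, -0.0007],
  [0, 0, -0.0014],
  [0, 0, -0.002],
  [0, 0, -0.0027],
  [0, 0, -0.0034],
  [0, 0, -0.004],
], spin=[0, 0, 0, 0, 0, 0], claw=[0.1, 0.1, 0.1, 0.1, 0.1, 0.1])

```text
clock: 13.62
tcp_pos: [534.8, -111.0, 24.6]
ee_rot: [[0.348, 0.013, 0.937], [-0.937, -0.001, 0.348], [0.005, -1.0, 0.012]]
force: [4.3, 1.0, -1.6]
gripper_width: 17.8
```

```bash
python3 toe.py
```

```text
t 13.6167 toe along 594.0 lat -0.25 z 27.7 yaw 20.39 pitch 0.0116 roll 0.0050 F along 4.36 lat -0.55 z -1.57 T [ 0.339 -0.831  0.006] dq 0.015 w 17.76
```

drive_tool([
  [0, 0, -0.001],
  [0, 0, -0.0025],
  [0, 0, -0.004],
  [0, 0, -0.006],
  [0, 0, -0.008],
  [0, 0, -0.01],
  [0, 0, -0.012],
  [0, 0, -0.014],
  [0, 0, -0.016],
  [0, 0, -0.018],
], spin=[0, 0, 0, 0, 0, 0, 0, 0, 0, 0], claw=[0.1, 0.1, 0.1, 0.1, 0.1, 0.1, 0.1, 0.1, 0.1, 0.1])

```text
clock: 14.45
tcp_pos: [516.9, -117.4, 23.9]
ee_rot: [[0.348, 0.011, 0.937], [-0.937, -0.001, 0.348], [0.004, -1.0, 0.01]]
force: [0.1, 1.3, -0.8]
gripper_width: 17.6
```

```bash
python3 toe.py; python3 look.py w8
```

```text
t 14.45 toe along 575.0 lat -0.11 z 26.8 yaw 20.38 pitch 0.0098 roll 0.0043 F along 0.56 lat 1.15 z -0.81 T [-0.024 -0.014  0.046] dq 0.045 w 17.55
[ 516.87509998 -117.41930155   23.92319717] [[0.3482202607804714, 0.010737905368846326, 0.9373512401284111], [-0.937402751088012, -0.000627978287500405, 0.3482465906450447], [0.004328075161932094, -0.9999421498424597, 0.00984706727064143]] [ 0.12705786  1.26970819 -0.80641069] [-0.02403504 -0.01390624  0.04557465] 17.553630818910012 14.45
```

View pics/w8.png

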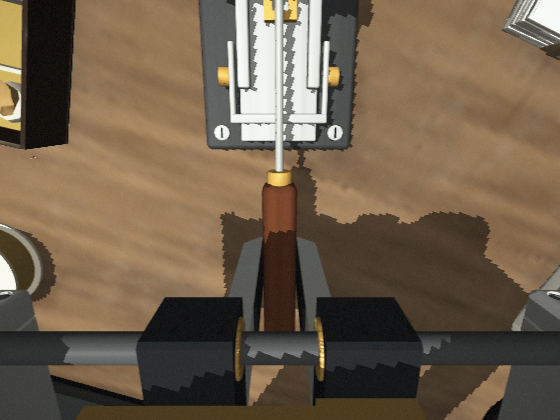

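The brass tab is visible at (280,15) and following the hook. I'll continue drawing, raising the toe slightly off the floor.

drive_tool([
  [0, -0.0007, -0.002],
  [0, -0.0007, -0.005],
  [0, -0.0007, -0.008],
  [0, -0.0007, -0.011],
  [0, -0.0007, -0.014],
  [0, -0.0007, -0.017],
  [0, -0.0007, -0.02],
  [0, -0.0007, -0.023],
  [0, -0.0007, -0.026],
  [0, -0.0007, -0.028],
], spin=[0, 0, 0, 0, 0, 0, 0, 0, 0, 0], claw=[0.1, 0.1, 0.1, 0.1, 0.1, 0.1, 0.1, 0.1, 0.1, 0.1])

```text
clock: 15.33
tcp_pos: [490.1, -127.4, 24.4]
ee_rot: [[0.348, 0.011, 0.937], [-0.937, -0.001, 0.348], [0.004, -1.0, 0.01]]
force: [1.0, 1.1, -0.8]
gripper_width: 17.7
```

```bash
python3 toe.py; python3 look.py w9
```

```text
t 15.3333 toe along 546.4 lat -0.19 z 27.3 yaw 20.37 pitch 0.0097 roll 0.0044 F along 1.32 lat 0.67 z -0.78 T [ 0.028 -0.046 -0.027] dq 0.043 w 17.74
[ 490.09397784 -127.38673599   24.39048272] [[0.34803310887139394, 0.010575920427812377, 0.9374225861565407], [-0.9374719791315566, -0.0007527917865018071, 0.34805993973407573], [0.00438673825007666, -0.9999437900260346, 0.009652632588810044]] [ 1.00694043  1.08375406 -0.7820405 ] [ 0.02792313 -0.0455643  -0.02748454] 17.744309423755563 15.3333
```

View pics/w9.png

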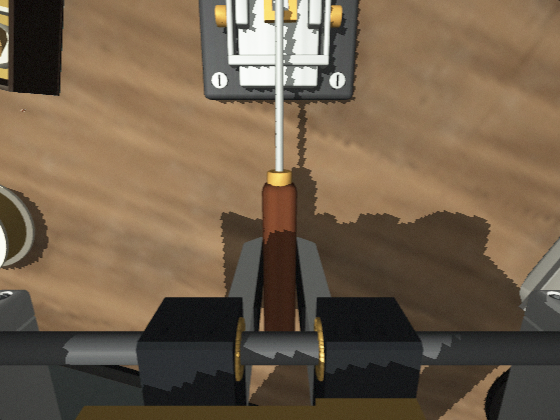

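drive_tool([
  [0, 0, -0.0015],
  [0, 0, -0.003],
  [0, 0, -0.0045],
  [0, 0, -0.006],
  [0, 0, -0.0075],
  [0, 0, -0.009],
  [0, 0, -0.0105],
  [0, 0, -0.012],
], spin=[0, 0, 0, 0, 0, 0, 0, 0], claw=[0.1, 0.1, 0.1, 0.1, 0.1, 0.1, 0.1, 0.1])

```text
clock: 16.05
tcp_pos: [478.5, -131.7, 24.3]
ee_rot: [[0.348, 0.01, 0.937], [-0.938, -0.001, 0.348], [0.004, -1.0, 0.009]]
force: [0.6, 1.0, -0.8]
gripper_width: 17.9
```

```bash
python3 toe.py
```

```text
t 16.05 toe along 534.1 lat -0.20 z 27.1 yaw 20.36 pitch 0.0094 roll 0.0043 F along 0.90 lat 0.71 z -0.76 T [-0.006 -0.111 -0.021] dq 0.033 w 17.87
```

drive_tool([
  [0, 0, -0.0005],
  [0, 0, -0.001],
  [0, 0, -0.0015],
  [0, 0, -0.002],
  [0, 0, -0.0025],
], spin=[0, 0, 0, 0, 0], claw=[0.1, 0.1, 0.1, 0.1, 0.1])

```text
clock: 16.47
tcp_pos: [476.2, -132.5, 24.3]
ee_rot: [[0.348, 0.01, 0.937], [-0.937, -0.001, 0.348], [0.004, -1.0, 0.009]]
force: [-0.4, -0.7, 0.3]
gripper_width: 17.9
```

```bash
python3 toe.py
```

```text
t 16.4667 toe along 531.6 lat -0.21 z 27.1 yaw 20.37 pitch 0.0095 roll 0.0044 F along -0.61 lat -0.47 z 0.33 T [ 0.034 -0.086  0.041] dq 0.012 w 17.86
```

drive_tool([
  [0, 0, -0.0005],
  [0, 0, -0.001],
  [0, 0, -0.0015],
  [0, 0, -0.0015],
], spin=[0, 0, 0, 0], claw=[0.1, 0.1, 0.1, 0.1])

```text
clock: 16.8
tcp_pos: [475.3, -132.9, 24.4]
ee_rot: [[0.348, 0.012, 0.937], [-0.937, -0.001, 0.348], [0.005, -1.0, 0.011]]
force: [2.4, 0.6, -1.7]
gripper_width: 17.8
```

```bash
python3 toe.py
```

```text
t 16.8 toe along 530.7 lat -0.27 z 27.4 yaw 20.37 pitch 0.0109 roll 0.0046 F along 2.43 lat -0.22 z -1.74 T [ 0.207 -0.41  -0.046] dq 0.003 w 17.85
```

The die has reached the stop (F ≈ 2 N, and the toe moves less than commanded). I'll press a little more so it bears firmly, staying well below 11 N.

drive_tool([
  [0, 0.0003, -0.0005],
  [0, 0.0003, -0.001],
  [0, 0.0003, -0.0015],
  [0, 0.0003, -0.0015],
], spin=[0, 0, 0, 0], claw=[0.1, 0.1, 0.1, 0.1])

```text
clock: 17.13
tcp_pos: [475.1, -133.1, 24.4]
ee_rot: [[0.348, 0.015, 0.937], [-0.937, 0.0, 0.348], [0.005, -1.0, 0.014]]
force: [4.4, 1.6, -3.0]
gripper_width: 17.5
```

```bash
python3 toe.py
```

```text
t 17.1333 toe along 530.4 lat -0.39 z 27.8 yaw 20.37 pitch 0.0137 roll 0.0051 F along 4.70 lat 0.02 z -2.95 T [ 0.336 -0.825  0.005] dq 0.004 w 17.52
```

drive_tool([
  [0, 0.0003, -0.0005],
  [0, 0.0003, -0.001],
  [0, 0.0003, -0.0014],
  [0, 0.0003, -0.0014],
], spin=[0, 0, 0, 0], claw=[0.1, 0.1, 0.1, 0.1])

```text
clock: 17.47
tcp_pos: [475.0, -133.2, 24.4]
ee_rot: [[0.348, 0.018, 0.937], [-0.937, 0.001, 0.348], [0.005, -1.0, 0.017]]
force: [6.4, 3.2, -2.7]
gripper_width: 17.9
```

```bash
python3 toe.py; python3 look.py w10;
```

```text
t 17.4667 toe along 530.3 lat -0.43 z 28.2 yaw 20.37 pitch 0.0168 roll 0.0054 F along 7.09 lat 0.83 z -2.72 T [ 0.407 -0.985  0.102] dq 0.003 w 17.86
[ 475.04493635 -133.20829905   24.37290324] [[0.3479797472625591, 0.017623819070311207, 0.9373363838539837], [-0.9374864084391037, 0.0007657756926061721, 0.3480210447365769], [0.005415670506547355, -0.9998443951880541, 0.016788565275179572]] [ 6.35806219  3.23782484 -2.72096463] [ 0.40677049 -0.98525825  0.10200147] 17.85895965953801 17.4667
```

View pics/w10.png

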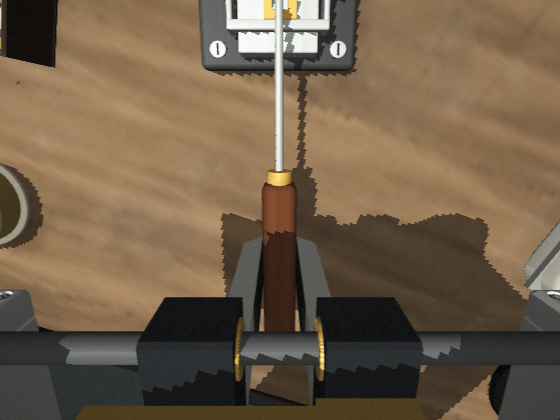

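drive_tool([
  [0, 0, 0.0005],
  [0, 0, 0.001],
  [0, 0, 0.0015],
  [0, 0, 0.0018],
  [0, 0, 0.0018],
], spin=[0, 0, 0, 0, 0], claw=[0.1, 0.1, 0.1, 0.1, 0.1])

```text
clock: 17.93
tcp_pos: [476.0, -132.7, 24.1]
ee_rot: [[0.348, 0.016, 0.937], [-0.938, 0.001, 0.348], [0.005, -1.0, 0.015]]
force: [-0.3, 0.2, -0.4]
gripper_width: 17.7
```

```bash
python3 toe.py
```

```text
t 17.9333 toe along 531.4 lat -0.32 z 27.7 yaw 20.37 pitch 0.0152 roll 0.0050 F along -0.19 lat 0.31 z -0.39 T [0.009 0.05  0.037] dq 0.004 w 17.75
```

drive_tool([
  [0, 0, 0.0005],
  [0, 0, 0.001],
  [0, 0, 0.001],
  [0, 0, 0.001],
], spin=[0, 0, 0, 0], claw=[0.1, 0.1, 0.1, 0.1])

```text
clock: 18.27
tcp_pos: [476.8, -132.4, 24.1]
ee_rot: [[0.348, 0.016, 0.937], [-0.938, 0.001, 0.348], [0.005, -1.0, 0.015]]
force: [0.1, -0.0, -0.6]
gripper_width: 17.3
```

```bash
python3 toe.py
```

```text
t 18.2667 toe along 532.2 lat -0.31 z 27.6 yaw 20.36 pitch 0.0148 roll 0.0049 F along 0.10 lat -0.07 z -0.57 T [-0.006  0.001 -0.063] dq 0.002 w 17.33
```

drive_tool([
  [0, -0.0015, 0],
  [0, -0.003, 0],
  [0, -0.005, 0],
  [0, -0.007, 0],
  [0, -0.01, 0],
  [0, -0.015, 0],
  [0, -0.025, 0],
  [0, -0.04, 0],
  [0, -0.055, 0],
  [0, -0.06, 0],
], spin=[0, 0, 0, 0, 0, 0, 0, 0, 0, 0], claw=[0.1, 0.1, 0.1, 0.1, 0.1, 0.1, 0.1, 0.1, 0.1, 0.1])

```text
clock: 19.1
tcp_pos: [477.6, -133.1, 87.5]
ee_rot: [[0.348, 0.021, 0.937], [-0.937, -0.001, 0.348], [0.009, -1.0, 0.019]]
force: [0.4, 0.3, 0.0]
gripper_width: 17.5
```

```bash
python3 toe.py; python3 look.py w11; python3 pickfit.py w11;python3 - <<'E'
from h import *
n="w11"
im=cv2.imread("pics/w11.png"); cv2.imwrite("pics/w11c.png",cv2.resize(im[0:130,190:370],None,fx=4,fy=4,interpolation=2))
E
```

```text
t 19.1 toe along 532.7 lat -1.24 z 91.5 yaw 20.37 pitch 0.0188 roll 0.0086 F along 0.49 lat 0.11 z 0.03 T [-0.005 -0.061 -0.011] dq 0.095 w 17.48
[ 477.57383265 -133.13743658   87.48149661] [[0.34788894742587273, 0.020582794740057815, 0.9373097827397338], [-0.9374967067533404, -0.0014865633308620296, 0.3479909696473522], [0.008555997052324269, -0.9997870466705157, 0.018779143332128673]] [0.42415861 0.26956237 0.03002488] [-0.00459911 -0.06141668 -0.01055546] 17.481454333457208 19.1
1372 z range 57.00464566446829 130.45010208773454
lateral x at z=0,132 [ 0.04178647 -0.46952042] top-surface y at 0,60,90,132 [-18.31194077 -17.93293216 -17.74342786 -17.47812184] slopes -0.003873537025937707 0.006316810033740969
10 -24.4; 12 -24.1; 14 -24.2; 16 -24.2; 18 -24.3; 20 -24.1; 22 -24.1; 24 -24.3; 26 -24.1; 28 -24.3; 30 -24.3; 32 -24.1; 34 -24.1; 36 -24.2; 38 -24.1; 40 -24.1; 42 -23.9; 44 -23.8; 46 -22.8; 48 -21.7; 50 -21.8; 52 -21.4; 54 -18.3; 56 -17.9; 58 -17.9; handle slope [ 6.04601500e-03 -2.41563231e+01]
```

View pics/w11c.png

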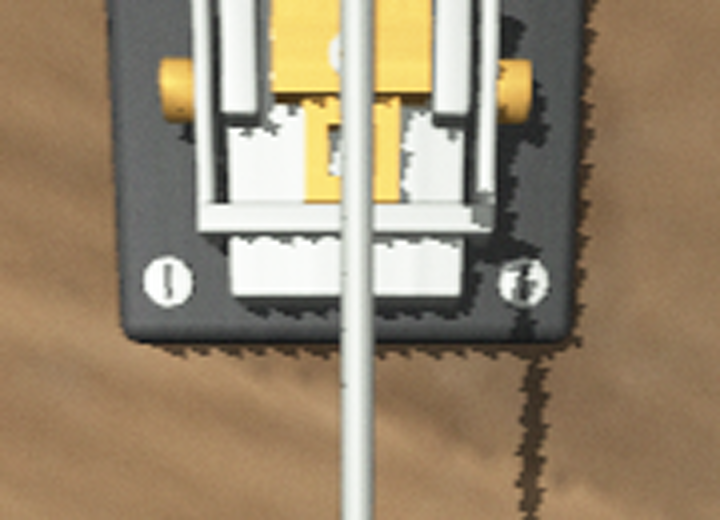

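The die's tab touches the stop bar and the pick is free. Next I'll lift high and carry it back.

drive_tool([
  [0, -0.03, 0],
  [0, -0.07, 0],
  [0, -0.105, 0],
  [0, -0.126, 0],
  [-0.03, -0.126, 0.01],
  [-0.07, -0.126, 0.022],
  [-0.11, -0.126, 0.035],
  [-0.404, -0.126, 0.128],
  [-0.404, -0.126, 0.128],
  [-0.404, -0.126, 0.128],
], spin=[0, 0, 0, 0, 0.05, 0.1, 0.2, 0.3, 0.4, 0.474], claw=[0.1, 0.1, 0.1, 0.1, 0.1, 0.1, 0.1, 0.1, 0.1, 0.1])

```text
clock: 19.98
tcp_pos: [463.3, 103.0, 212.6]
ee_rot: [[-0.124, 0.021, 0.992], [-0.992, -0.002, -0.124], [-0.001, -1.0, 0.021]]
force: [1.6, 0.2, -1.2]
gripper_width: 17.7
```

drive_tool([
  [-0.035, 0, -0.006],
  [-0.075, 0, -0.012],
  [-0.115, 0, -0.02],
  [-0.15, 0, -0.026],
  [-0.175, 0, -0.03],
  [-0.185, 0, -0.0315],
  [-0.185, 0, -0.0315],
  [-0.185, 0, -0.0315],
], spin=[0, 0, 0, 0, 0, 0, 0, 0], claw=[0.1, 0.1, 0.1, 0.1, 0.1, 0.1, 0.1, 0.1])

```text
clock: 20.65
tcp_pos: [454.8, 289.9, 211.5]
ee_rot: [[-0.123, 0.02, 0.992], [-0.992, -0.004, -0.123], [0.001, -1.0, 0.02]]
force: [0.6, -0.2, -1.8]
gripper_width: 17.7
```

```bash
python3 toe.py; python3 look.py w12; python3 pickfit.py w12 | tail -1
```

```text
t 20.65 toe along 643.5 lat 343.02 z 215.7 yaw -7.08 pitch 0.0205 roll 0.0010 F along 0.55 lat -0.38 z -1.78 T [0.052 0.003 0.058] dq 0.03 w 17.72
[454.77809459 289.90460264 211.4658489 ] [[-0.12318897900364241, 0.020198132576013425, 0.9921776609521513], [-0.9923827193176229, -0.003521703558688298, -0.12314274645225715], [0.0010069020808091223, -0.999789794429052, 0.02047811279667039]] [ 0.64309357 -0.16427503 -1.78329005] [0.05171569 0.00342051 0.05756871] 17.722001548385308 20.65
10 -24.1; 12 -24.3; 14 -24.3; 16 -24.1; 18 -24.1; 20 -24.2; 22 -24.2; 24 -24.3; 26 -24.2; 28 -24.3; 30 -24.3; 32 -24.2; 34 -24.2; 36 -24.2; 38 -24.2; 40 -24.3; 42 -24.3; 44 -23.6; 46 -22.8; 48 -21.6; 50 -21.5; 52 -21.8; 54 -18.3; 56 -18.0; 58 -17.7; handle slope [ 1.50313466e-03 -2.41004820e+01]
```

View pics/w12.png

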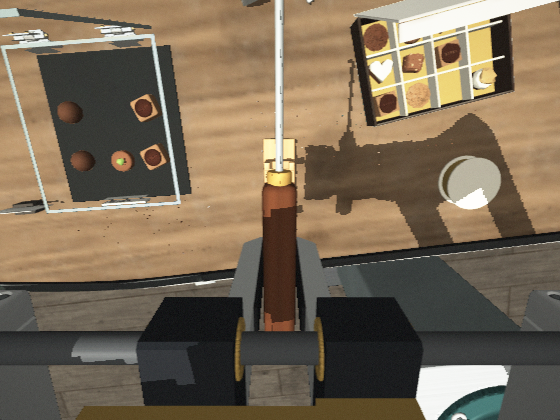

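drive_tool([
  [-0.001, 0.03, -0.001],
  [-0.001, 0.07, -0.002],
  [-0.001, 0.11, -0.003],
  [-0.001, 0.14, -0.003],
  [-0.001, 0.155, -0.003],
  [-0.001, 0.161, -0.003],
  [-0.001, 0.161, -0.003],
  [-0.001, 0.161, -0.003],
], spin=[-0.005, -0.005, -0.005, -0.005, -0.005, -0.005, -0.005, -0.005], claw=[0.1, 0.1, 0.1, 0.1, 0.1, 0.1, 0.1, 0.1])

```text
clock: 21.37
tcp_pos: [456.6, 289.5, 52.0]
ee_rot: [[-0.121, 0.022, 0.992], [-0.993, -0.003, -0.121], [-0.0, -1.0, 0.023]]
force: [0.1, -0.2, 0.6]
gripper_width: 17.8
```

```bash
python3 toe.py; python3 look.py w13; python3 pickfit.py w13 | head -3;python3 - <<'E'
from h import *
n='w13'
d=np.load(f"pics/{n}.npy"); m=np.load(f"pics/{n}m.npy",allow_pickle=True).item(); s=np.load(f"pics/{n}s.npy",allow_pickle=True).item()
P,_=pts(d,m); c=np.array([450.9,290.3]); a=np.radians(-6.45); v=np.array([np.cos(a),np.sin(a)]); nn=np.array([-v[1],v[0]])
X=np.c_[(P[:,:2]-c)@v,(P[:,:2]-c)@nn,P[:,2]]
q=X[(X[:,2]>5)&(X[:,2]<10)&(abs(X[:,0])<65)&(abs(X[:,1])<25)]; print("base",np.percentile(q,[1,99],axis=0).round(1).tolist())
q=X[(X[:,2]>30)&(X[:,2]<38)&(abs(X[:,0]-31)<12)&(abs(X[:,1])<22)]; print("front horns",len(q),[ (q[q[:,1]*sg>0][:,1].min().round(1),q[q[:,1]*sg>0][:,1].max().round(1)) for sg in (1,-1) if (q[:,1]*sg>0).any()], np.percentile(q[:,0],[2,98]) if len(q) else 0)
t=(s['tcp_pos']+s['ee_rot']@np.array([0,-17,-1])); print("pick centre in rest",(t[:2]-c)@v,(t[:2]-c)@nn,t[2])
# handle lateral from image
q=X[(X[:,2]>60)&(X[:,2]<80)&(abs(X[:,0]-30)<15)&(abs(X[:,1])<15)]; print("handle lat",np.percentile(q[:,1],[2,98]) if len(q) else 0, np.median(q[:,2]))
E
```

```text
t 21.3667 toe along 645.2 lat 342.22 z 56.5 yaw -6.96 pitch 0.0225 roll -0.0000 F along 0.06 lat -0.21 z 0.64 T [0.039 0.007 0.03 ] dq 0.03 w 17.77
[456.57321166 289.4506872   51.98647639] [[-0.12112258985062145, 0.022387871187209887, 0.9923850570477079], [-0.9926375552558351, -0.002685377094628727, -0.12109282656531935], [-4.608250159176197e-05, -0.9997457536661829, 0.02254830155108157]] [ 0.13181259 -0.17375959  0.63692039] [0.03921156 0.00738199 0.03011712] 17.774412971066017 21.3667
1363 z range 57.03450655228769 130.16828860231658
lateral x at z=0,132 [-0.02285549 -0.52789559] top-surface y at 0,60,90,132 [-18.315889   -17.94002734 -17.75209651 -17.48899335] slopes -0.0038260613346672995 0.006264361032909246
10 -24.5; 12 -24.3; 14 -24.2; 16 -24.3; 18 -24.1; 20 -24.2; 22 -24.1; 24 -24.4; 26 -24.1; 28 -24.1; 30 -24.4; 32 -24.1; 34 -24.2; 36 -23.9; 38 -24.4; 40 -24.1; 42 -24.2; 44 -23.8; 46 -22.4; 48 -21.8; 50 -21.8; 52 -21.7; 54 -17.9; 56 -17.7; 58 -17.8; handle slope [ 4.97465362e-03 -2.41642604e+01]
base [[-55.5, -18.6, 5.3], [59.5, 18.7, 8.5]]
front horns 278 [(np.float64(11.1), np.float64(17.0)), (np.float64(-16.5), np.float64(-11.3))] [26.84566404 35.42383426]
pick centre in rest 4.349690561274335 -0.19517663521061285 68.95960589606408
handle lat [-8.77055244 12.26230261] 76.66065622815762
```

View pics/w13.png

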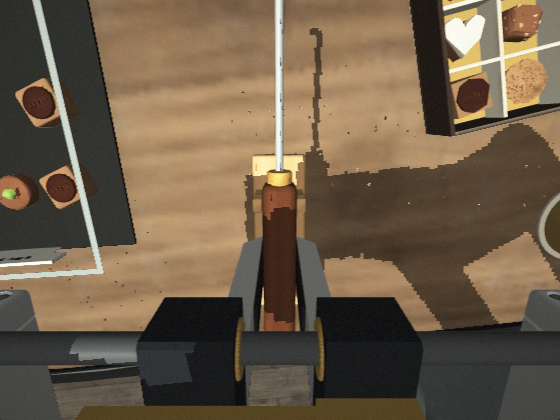

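drive_tool([
  [0, 0.004, -0.002],
  [0, 0.01, -0.002],
  [0, 0.016, -0.002],
  [0, 0.022, -0.002],
  [0, 0.027, -0.002],
  [0, 0.031, -0.002],
  [0, 0.0325, -0.002],
  [0, 0.0325, -0.002],
], spin=[-0.004, -0.004, -0.004, -0.004, -0.004, -0.004, -0.004, -0.004], claw=[0.1, 0.1, 0.1, 0.1, 0.1, 0.1, 0.1, 0.1])

```text
clock: 22.08
tcp_pos: [455.4, 290.0, 19.4]
ee_rot: [[-0.117, 0.023, 0.993], [-0.993, -0.003, -0.117], [-0.0, -1.0, 0.023]]
force: [0.7, 0.5, -0.3]
gripper_width: 17.4
```

```bash
python3 toe.py; python3 - <<'E'
from h import *
s=r.read_state();c=np.array([450.9,290.3]); a=np.radians(-6.45); v=np.array([np.cos(a),np.sin(a)]); nn=np.array([-v[1],v[0]])
t=(s['tcp_pos']+s['ee_rot']@np.array([0,-17,-1])); print("pick centre in rest",(t[:2]-c)@v,(t[:2]-c)@nn,t[2],s['tcp_pos'])
E
```

```text
t 22.0833 toe along 644.5 lat 343.65 z 24.0 yaw -6.70 pitch 0.0227 roll -0.0001 F along 0.81 lat 0.21 z -0.28 T [ 0.03  0.1  -0.03] dq 0.012 w 17.37
pick centre in rest 3.108262655726756 0.19748136000192024 36.39877565466307 [455.38782759 289.98764815  19.42590593]
```

Centred in the notches about 2 mm above the floor. Lowering slowly while watching the force.

drive_tool([
  [0, 0.0005, 0],
  [0, 0.001, 0],
  [0, 0.0014, 0],
  [0, 0.0014, 0],
], spin=[0, 0, 0, 0], claw=[0.1, 0.1, 0.1, 0.1])

```text
clock: 22.42
tcp_pos: [455.5, 290.1, 18.1]
ee_rot: [[-0.117, 0.023, 0.993], [-0.993, -0.002, -0.117], [-0.0, -1.0, 0.023]]
force: [-1.2, 0.6, -0.7]
gripper_width: 17.6
```

```bash
python3 toe.py
```

```text
t 22.4167 toe along 644.7 lat 343.69 z 22.8 yaw -6.70 pitch 0.0230 roll -0.0003 F along -0.90 lat 0.93 z -0.68 T [ 0.103 -0.009 -0.021] dq 0.002 w 17.56
```

drive_tool([
  [0, 0.0004, 0],
  [0, 0.0007, 0],
  [0, 0.0007, 0],
], spin=[0, 0, 0], claw=[0.1, 0.1, 0.1])

```text
clock: 22.67
tcp_pos: [455.6, 290.1, 17.5]
ee_rot: [[-0.117, 0.023, 0.993], [-0.993, -0.002, -0.117], [-0.0, -1.0, 0.023]]
force: [0.6, 0.4, 0.2]
gripper_width: 18.0
```

```bash
python3 toe.py
```

```text
t 22.6667 toe along 644.7 lat 343.67 z 22.2 yaw -6.70 pitch 0.0231 roll -0.0004 F along 0.65 lat 0.14 z 0.18 T [ 0.032  0.095 -0.027] dq 0.003 w 17.97
```

drive_tool([
  [0, 0.0004, 0],
  [0, 0.0006, 0],
  [0, 0.0006, 0],
], spin=[0, 0, 0], claw=[0.1, 0.1, 0.1])

```text
clock: 22.92
tcp_pos: [455.7, 290.1, 17.1]
ee_rot: [[-0.117, 0.023, 0.993], [-0.993, -0.002, -0.117], [-0.001, -1.0, 0.023]]
force: [0.5, -0.8, 0.6]
gripper_width: 17.9
```

```bash
python3 toe.py
```

```text
t 22.9167 toe along 644.8 lat 343.67 z 21.8 yaw -6.70 pitch 0.0233 roll -0.0005 F along 0.18 lat -0.89 z 0.65 T [-0.029  0.073  0.021] dq 0.001 w 17.86
```

Light contact has started (z force rising), so I'll release gently.

drive_tool([
  [0, 0, 0],
  [0, 0, 0],
  [0, 0, 0],
  [0, 0, 0],
  [0, 0, 0],
  [0, 0, 0],
  [0, 0, 0],
  [0, 0, 0],
], spin=[0, 0, 0, 0, 0, 0, 0, 0], claw=[0.2, 0.22, 0.25, 0.3, 0.4, 0.48, 0.48, 0.48])

```text
clock: 23.58
tcp_pos: [455.7, 290.1, 17.1]
ee_rot: [[-0.117, 0.023, 0.993], [-0.993, -0.002, -0.117], [-0.001, -1.0, 0.023]]
force: [0.3, 0.1, -0.1]
gripper_width: 44.9
```

```bash
python3 toe.py; python3 look.py w14
```

```text
t 23.5833 toe along 644.8 lat 343.69 z 21.8 yaw -6.70 pitch 0.0233 roll -0.0005 F along 0.31 lat -0.04 z -0.15 T [0.035 0.012 0.   ] dq 0.001 w 44.92
[455.67458687 290.11981552  17.12664036] [[-0.11658118311352574, 0.023222054207158956, 0.9929096454069978], [-0.9931810363281676, -0.002215725367477915, -0.11656122699767248], [-0.0005067760428510965, -0.9997278763541084, 0.023322015747930205]] [ 0.29990258  0.07276566 -0.14504464] [0.0354284  0.01163567 0.00032681] 44.91685481262333 23.5833
```

View pics/w14.png

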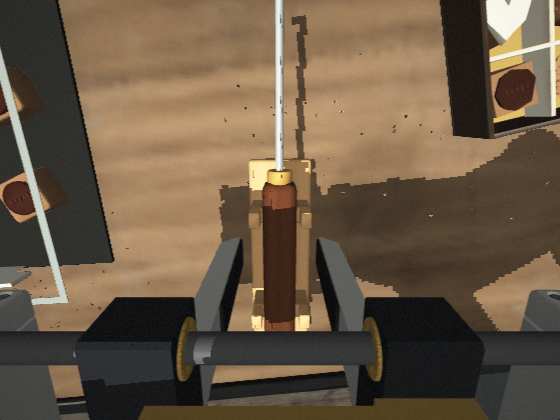

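drive_tool([
  [0, -0.01, 0],
  [0, -0.025, 0.001],
  [0, -0.05, 0.001],
  [0, -0.09, 0.002],
  [0, -0.13, 0.003],
  [0, -0.17, 0],
  [0, -0.205, -0.02],
  [0, -0.205, -0.03],
  [0, -0.205, -0.03],
  [0, -0.205, -0.03],
], spin=[0, 0, 0, 0, 0, 0, 0, 0, 0, 0], claw=[0.5, 0.5, 0.5, 0.5, 0.5, 0.5, 0.5, 0.5, 0.5, 0.5])

```text
clock: 24.47
tcp_pos: [420.8, 294.0, 221.5]
ee_rot: [[-0.116, 0.024, 0.993], [-0.993, -0.002, -0.116], [-0.001, -1.0, 0.024]]
force: [-0.3, 0.3, 0.5]
gripper_width: 47.1
```

```bash
python3 toe.py; python3 look.py w15; cp fitp.py fitq.py; sed -i 's/w2/w15/g' fitq.py; python3 fitq.py; python3 - <<'E'
from h import *
for n in ["scene","side"]:
    im,d=r.get_image(n); np.save(f"pics/{n}1.npy",d); m=r.camera_model(n)
    im0=cv2.imread(f"pics/{n}0.png")
    b=(im[130:330,100:360] if n=="scene" else im[150:300,190:420]); cv2.imwrite(f"pics/{n}1c.png",cv2.resize(b,None,fx=3,fy=3,interpolation=2)[:600,:800])
    for q in ["cards","spool","stamp","box","die"]:
        for o in r.cut_out(q,n)[:1]:
            P,_=pts(d,m,o['mask'])
            if len(P)>3: print(n,q,round(o['p'],2),np.percentile(P,[2,50,98],axis=0).round(0).tolist())
E
```

```text
t 24.4667 toe along 613.5 lat 359.54 z 226.2 yaw -6.66 pitch 0.0240 roll -0.0007 F along -0.13 lat 0.41 z 0.50 T [0.033 0.028 0.025] dq 0.04 w 47.08
[420.79577274 294.03432663 221.49191167] [[-0.11594410000546604, 0.023894742369686407, 0.9929682809440635], [-0.9932555066410196, -0.002103514442693554, -0.11592701908649554], [-0.0006813231346551023, -0.9997122668618584, 0.023977474527366104]] [-0.26461083  0.34010878  0.49518922] [0.03338791 0.0277073  0.02543694] 47.08040396390466 24.4667
handle yaw -6.605235613237632 z 40.71896517385102 1302
len [-52.36279743 -49.87450913  48.48524784  49.6689955 ] lat [-8.56412396  8.50335647]
shank yaw -6.680465558547629 z 34.6978377313663 tip A [128.69304202 128.94705769 129.11362666 129.3042354  129.50209073] lat -0.6430538243224202
c [458.06869146 290.01298961]
-70 -1.1; -68 -0.1; -66 6.8; -64 7.0; -62 7.3; -52 38.2; -50 40.0; -48 40.0; -46 41.0; -44 41.2; -42 41.1; -40 41.1; -38 40.9; -36 41.0; -34 41.3; -32 41.2; -30 41.1; -28 41.1; -26 41.0; -24 40.8; -22 41.1; -20 41.4; -18 41.4; -16 41.2; -14 41.5; -12 41.3; -10 41.5; -8 40.7; -6 41.4; -4 4
[... 728 characters left out ...]
, 1.0], [692.0, -211.0, 17.0], [737.0, -190.0, 25.0]]
scene spool 0.96 [[402.0, 33.0, 2.0], [424.0, 72.0, 24.0], [458.0, 91.0, 27.0]]
scene box 0.65 [[654.0, 256.0, 1.0], [673.0, 299.0, 33.0], [715.0, 317.0, 45.0]]
scene die 0.6 [[592.0, -94.0, 29.0], [612.0, -81.0, 34.0], [633.0, -69.0, 37.0]]
side cards 0.8 [[681.0, -252.0, 1.0], [694.0, -233.0, 19.0], [716.0, -196.0, 22.0]]
side spool 0.69 [[405.0, 30.0, 0.0], [430.0, 44.0, 22.0], [457.0, 80.0, 25.0]]
side stamp 0.7 [[687.0, 57.0, 0.0], [696.0, 63.0, 45.0], [749.0, 152.0, 63.0]]
side box 0.64 [[573.0, -129.0, 5.0], [658.0, -85.0, 32.0], [719.0, -43.0, 122.0]]
side die 0.63 [[597.0, -95.0, 26.0], [614.0, -83.0, 32.0], [633.0, -65.0, 35.0]]
```

View pics/side1c.png

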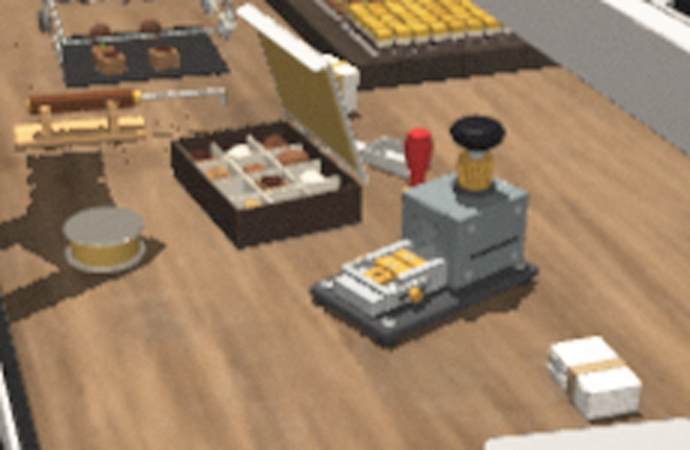

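View pics/scene1c.png

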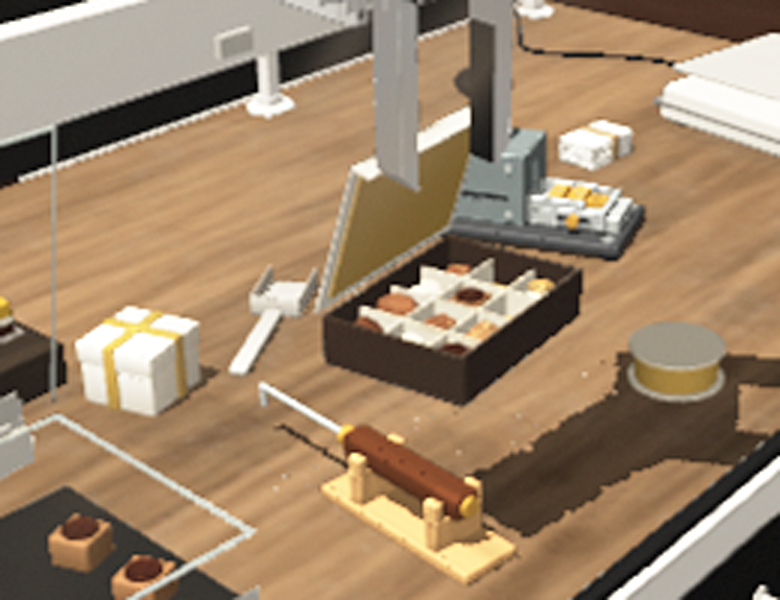

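View pics/w15.png

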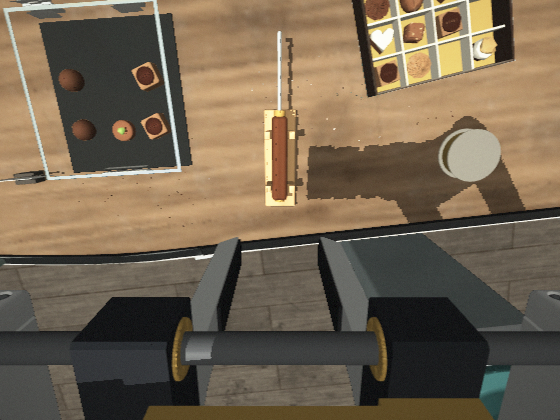

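The pick lies in its rest as before (scene view, handle near (410,465) in the crop). I'll check the die against the stop from above.

drive_tool([
  [0.02, 0, 0.007],
  [0.05, 0, 0.018],
  [0.403, 0, 0.149],
  [0.403, 0, 0.149],
  [0.403, 0, 0.149],
  [0.403, 0, 0.149],
  [0.403, 0, 0.149],
  [0.403, 0, 0.149],
  [0.403, 0, 0.149],
  [0.403, 0, 0.149],
], spin=[-0.05, -0.1, -0.2, -0.3, -0.4, -0.47, -0.47, -0.47, -0.47, -0.47], claw=[0.5, 0.5, 0.5, 0.5, 0.5, 0.5, 0.5, 0.5, 0.5, 0.5])

```text
clock: 25.95
tcp_pos: [511.2, -80.2, 224.6]
ee_rot: [[0.345, 0.024, 0.938], [-0.938, -0.002, 0.346], [0.011, -1.0, 0.022]]
force: [0.2, 0.6, 0.7]
gripper_width: 47.0
```

drive_tool([
  [0.03, 0, -0.012],
  [0.03, 0, -0.012],
  [0.03, 0, -0.012],
  [0.03, 0, -0.012],
], spin=[0, 0, 0, 0], claw=[0.5, 0.5, 0.5, 0.5])

```text
clock: 26.28
tcp_pos: [510.2, -112.1, 224.7]
ee_rot: [[0.345, 0.024, 0.938], [-0.938, -0.002, 0.345], [0.01, -1.0, 0.022]]
force: [0.6, 1.2, -1.0]
gripper_width: 47.3
```

```bash
python3 look.py w16; python3 - <<'E'
from h import *
n='w16'
d=np.load(f"pics/{n}.npy"); m=np.load(f"pics/{n}m.npy",allow_pickle=True).item()
P,uv=pts(d,m); a=np.radians(20.3); u=np.array([np.cos(a),np.sin(a)]); nn=np.array([-u[1],u[0]])
X=np.c_[P[:,:2]@u,P[:,:2]@nn+288.8,P[:,2]]
for x in np.arange(516,590,1):
    q=X[(abs(X[:,0]-x)<.6)&(abs(abs(X[:,1])-5.5)<1.5)]
    if len(q): print(int(x),round(np.median(q[:,2]),1),end='; ')
k=(X[:,0]>500)&(X[:,0]<600)&(abs(X[:,1])<45); v=uv[k]; im=cv2.imread("pics/w16.png")
a,b=v.min(0),v.max(0); cv2.imwrite("pics/w16c.png",cv2.resize(im[a[0]:b[0],a[1]:b[1]],None,fx=5,fy=5,interpolation=2)[:600,:800])
E
```

```text
[ 510.24051509 -112.0946868   224.66047169] [[0.3452591349380878, 0.024036440189321998, 0.9381995412942964], [-0.9384557260743627, -0.001647579306776305, 0.3453956219766958], [0.009847839359160015, -0.9997097253830498, 0.021988293123913677]] [ 0.57159778  1.15780644 -0.99562743] [-0.01425029 -0.00059139  0.01969252] 47.302125521120566 26.2833
516 25.3; 517 25.5; 518 25.0; 519 25.1; 520 24.9; 521 30.1; 522 29.9; 523 30.0; 524 30.7; 525 30.3; 526 30.4; 527 30.3; 528 30.0; 529 29.9; 530 29.7; 531 30.0; 532 30.0; 533 29.9; 534 30.4; 535 30.2; 536 30.1; 537 29.8; 538 29.7; 539 29.7; 540 30.8; 541 30.7; 542 32.7; 543 32.2; 544 32.4; 545 32.8; 546 33.4; 547 33.5; 548 33.5; 549 33.4; 550 33.4; 551 33.3; 552 33.7; 553 30.2; 554 30.2; 555 30.7; 556 31.0; 557 31.0; 558 31.1; 559 32.2; 560 33.1; 561 33.3; 562 33.4; 563 32.8; 564 32.8; 565 33.4; 566 33.4; 567 32.9; 568 33.1; 569 33.3; 570 33.1; 572 25.5; 573 25.0; 574 25.4; 575 25.0; 576 24.7; 577 25.2; 578 25.0; 579 25.3; 580 25.0; 581 24.4; 582 24.9; 583 60.8; 584 67.6; 585 68.5; 586 68.2; 587 68.9; 588 68.7; 589 68.6;
```

View pics/w16c.png

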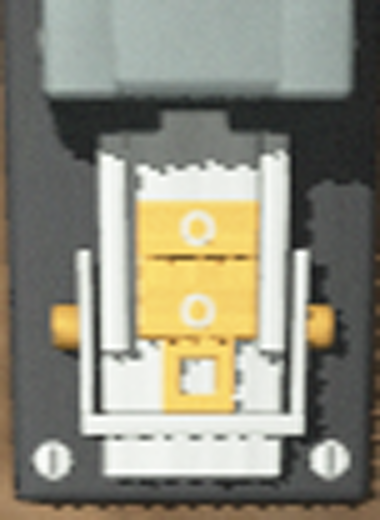

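The die sits flush on the stop bar. In the depth profile the bar (inner face 526) runs into the tab with no dip to floor level, and the die ends at about 570. Handing in.

```bash
python3 -c "
from plant import r
print(r.hand_in()); print(r.read_state()['clock'])"
```

```text
the job is handed in; nothing more can be done
None
the job is handed in; nothing more can be done
```

The die is out of the head and bearing on the stop bar, and the pick is back in its rest. I handed the job in at about 26.5 s of the 64 s allowed.

**What I did:** I gripped the pick at 30 N, put the toe through the mouth into the die's eye and drew the die out. The click freed at about 5 N. I then pressed the die onto the stop bar with about 6–7 N at the wrist, against the 11 N limit, and eased the toe off before lifting it clear. The pick went back over the box lid with its toe at about 215 mm.

**Last checks:**
- **Die:** the wrist depth profile shows the stop bar running straight into the die's tab with no gap. The die measures about 44 mm, and the slot floor is clear between it and the mouth.
- **Pick:** it lies level in both notches, within about 1 mm and 0.2° of where it started.
- **Bystanders:** the spool, stamp and the box (in the scene view) measured within a few mm of their starting positions. The cards also look unmoved in the side view, though the scene camera's mask for them came out too large.

**What disagreed:**
- The network once took the press for the box in the side view, so I ignored that report.
- The press base is not centred on the press origin as described; it is about 11 mm off. I used the mouth as the reference instead.
- The tool picked up about 1.3° of tilt during the pulls. It did not affect laying the pick down.

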